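Pack the outlet kit tote

TASK

Pack the kit for the desk line: use the hook rod to fetch the hardware basket that hangs deep in the tall bin, carry it on the hook and set it down upright in the tote's large bay, and hang the rod back in its stand. Stand every white outlet carton upright in the tote's small cells, one to a cell. Handle the basket only with the rod, never with the gripper, do not let it drop, and leave the tape, screwdriver and mug where they are.

Things in the scene. Friction and masses are not known exactly. Their poses are not given: they have to be found in the camera images.
- rod_handle (a point): Hook rod, a loose steel tool of 0.28 kg hanging upright in its stand. This point: middle of its plain wooden square grip, 24 x 24 mm (sides along the rod's x and y), 60 mm tall, with a 40 x 40 x 6 mm collar right below it. z is up along the rod, x the way the hook points. Below the collar a 10 mm square shank on the same axis carries the hook.
- rod_collar (a point): Middle of the underside of the hook rod's collar, 36 mm below rod_handle on the rod's axis; axes as rod_handle.
- rod_hook (a point): Where the centre of the bail's bar lies when cradled in the hook: x = +16 mm, z = -165 mm from rod_handle; axes as rod_handle. The hook is a bent flat strip 24 mm wide (along y), a 90-degree V open upward: inner bottom 6 mm below this point, lowest metal 11 mm below it, free tip 20 mm beyond it in +x with its top 12 mm above it; the shank stands 16 mm to its -x.
- stand: Steel rod stand, fixed. Origin on the bench under the seat, z up. Base plate 130 x 90 x 12 mm, a post 55 to 69 mm towards +x, and a flat fork on top: two prongs 18 mm wide, 8 mm thick, along x on both sides of an 18 mm slot for the shank. The slot is open towards -x, where the prongs end 26 mm from the seat; its closed end is 31 mm to +x. At the start the hook points to +x.
- stand_seat (a point): Where the middle of the collar's underside rests on the fork's top, 175 mm above the bench; axes as the stand. The hook is wider than the slot: the rod leaves and returns level along x, collar just above the prongs, and is raised or lowered past the fork only when 70 mm or more towards -x of the seat.
- bin: Tall narrow grey sheet-metal bin, fixed, open top. Origin: centre of its underside on the bench; z up. 195 mm tall, inside 128 mm (x) by 94 mm (y), walls 4 mm; the +x wall has a viewing slot. On the inner walls at -y and +y are ledges, tops 44 mm above the bench, 70 mm long, reaching 16 mm inward (62 mm between them); the basket hangs on them by its lugs.
- bin_rim (a point): Centre of the bin's open mouth, at rim height (195 mm above the bench); axes as the bin.
- bail (a point): Centre of the top bar of the basket's rigid wire bail, an upright arch: bar 8 mm thick along the basket's y, 39 mm clear between its legs, 46 mm clear from basket rim to the bar's underside. Axes are the basket's: z up, x square to the arch (a hook passes through along x, from either side). 80 mm above the basket's flat bottom; at the start 100 mm above the bench, 95 mm below the bin's rim.
- basket_mid (a point): Middle of the basket: an open metal box 60 mm (x) by 50 mm (y), 30 mm tall, with screws, about 0.22 kg. 15 mm above its bottom, 65 mm below the bail's bar. At each y side a flat lug 30 mm long (x) sticks out to 41 mm from the middle, its underside 24 mm above the bottom.
- tote: Grey divided tote, fixed. Origin: centre of its underside; z up. Outside 264 mm (x) by 156 mm (y), all walls 45 mm tall and 4 mm thick, floor 5 mm thick. At the -x end one large bay, inside 104 mm (x) by 148 mm (y); at the +x end four square cells, two by two, each 72 x 72 mm inside, centres 76 mm apart.
- tote_bay (a point): Centre of the floor of the tote's large bay (76 mm towards -x from the tote's origin, 5 mm above the bench); axes as the tote.
- cell0 (a point): Centre of the floor of one of the tote's four cells, 5 mm above the bench; axes as the tote.
- carton0_mid (a point): Centre of a plain white outlet carton standing upright, 48 mm (x) by 60 mm (y) by 80 mm tall (z up), about 0.15 kg, heavy at the bottom; this point is 40 mm above its bottom. May be absent.
- cell1 (a point): Centre of the floor of one of the tote's four cells, 5 mm above the bench; axes as the tote.
- carton1_mid (a point): Centre of a plain white outlet carton standing upright, 48 mm (x) by 60 mm (y) by 80 mm tall (z up), about 0.15 kg, heavy at the bottom; this point is 40 mm above its bottom. May be absent.
- cell2 (a point): Centre of the floor of one of the tote's four cells, 5 mm above the bench; axes as the tote.
- carton2_mid (a point): Centre of a plain white outlet carton standing upright, 48 mm (x) by 60 mm (y) by 80 mm tall (z up), about 0.15 kg, heavy at the bottom; this point is 40 mm above its bottom. May be absent.
- cell3 (a point): Centre of the floor of one of the tote's four cells, 5 mm above the bench; axes as the tote.
- carton3_mid (a point): Centre of a plain white outlet carton standing upright, 48 mm (x) by 60 mm (y) by 80 mm tall (z up), about 0.15 kg, heavy at the bottom; this point is 40 mm above its bottom. May be absent.
- tape: Roll of clear packing tape standing flat, 96 mm across, 45 mm tall: bystander, origin under its centre.
- driver: Screwdriver lying on the bench: bystander.
- mug: White mug, about 80 mm across, 90 mm tall: bystander, origin under its centre.
Things that resemble listed ones, but are neither listed nor needed, are in the scene too. There is more than one size of the part that bears rod_handle; the job needs the larger. Leave any blue look-alike of the part that bears carton3_mid alone.

How it is judged:
By the outcome, as a careful person would: the job done as asked, in the order asked, and still so for the second after the job is handed in, with the robot touching nothing.
Of carton0, carton1, carton2, carton3 only 2 to 4 are there at a start; the rules pass over those that are not, and their reading is None.
At some moment in a run one of carton0, carton1, carton2, carton3 may be knocked a few centimetres aside while the robot is not near it.
It also fails if it takes over 210 s, if anything falls off the work surface, if the arm or the gripper's body presses on something with over 40 N, if the wrist force passes 120 N, or if a joint passes its speed limit or range.

ROBOT

A 6-joint arm with a two-finger parallel gripper is mounted at the origin on the work surface. World frame = base frame: x ahead of the robot, y to its left, z up, the work surface at z = 0. Lengths are in m, angles in rad, forces in N, time in s.
With the tool pointing down it reaches from about 0.35 to 0.775 m from the base axis. Payload 5.5 kg.
Tool frame: the origin (TCP) lies midway between the tips of the shut fingers; the grasp point (between the pads) lies grip_point_offset behind it (grip_point_offset is the distance from the TCP to the grasp point, in m); z points along the fingers, y is the direction in which the jaws open and shut (so a half turn about z gives the same grasp; the last joint's range is limited). The gripper opens to 85 mm and grips with 20 to 120 N. Pads are 22 mm wide; open, the fingers measure 114 mm over their backs; the gripper's body (76 mm by 85 mm) begins 54 mm behind the grasp point. The pads swing forward as they close: fully open they stand 13 mm farther back than shut.
Start: joints at [-1.258, 0.313, 0.046, 1.304, 0, 1.431], TCP at [0.252, -0.517, 0.231] pointing down, gripper open.
Joint ranges: [-2.76, 2.76], [-0.86, 1.69], [-1.03, 1.26], [-2.2, 2.34], [-1.47, 1.5], [-3.14, 3.14]. Speed limits (rad/s): [2.57, 2.57, 3.14, 3.14, 3.14, 3.14].

INTERFACE

Orientations are given as a unit quaternion [w, x, y, z].
In Python, from workcell import * gives the robot as it stands.
- The arm moves only by the tool send_rows, never from a script. Its argument "series" is one flat list of numbers, 7 for each row, row after row: the shift along the tool's x, y, z in cm, then the turn, a rotation vector about the tool's x, y, z in degrees, then the opening, from 0 (shut) to 1 (fully open). A call has 1 to 10 rows; each row is the pose to reach, as a shift and turn from the pose commanded when the call began, along the tool's axes at that moment; what a row does not reach only later rows make up. A row lasts 1/12 s, in which the tool goes at most 41.7 mm and 7.16 degrees, less where a joint would pass 70% of its speed; a pose out of reach is approached as far as the arm can. A call with a gripper value outside its range is refused whole. The fingers move at their own pace and stop on an object; "newtons" is the grip in N (left out, the last holds). Time passes only in rows, so rows that repeat a pose let the fingers close. It gives the time, the measured TCP pose, the force and the opening at its end, in the units of the state.
- get_state(): the state, without advancing time (a new reading comes with each control period).
- read_camera(name): name is "scene" or "top" or "wrist"; returns the picture (384x512x3 uint8, blue, green, red); there is no depth.
- camera_info(name): a dict with "K" (3x3 intrinsics, pixels), "D" ([k1, k2, p1, p2, k3] as OpenCV has them; the pictures are not rectified), "xyz" and "attitude" of the camera in the world. Camera axes: x right, y down, z forward; pixel columns grow to the right and rows downward; lengths in m; the calibration is good to about 2 mm. A picture is of the moment at which its call begins: read the wrist's pose just before it. camera_info takes no time and is no camera call; for the wrist camera it gives the pose at the moment of the call.
- hand_in(): hands the job in, once; it reports no verdict.
Trained networks look in the newest picture that a camera, given by its name, has taken for a name from the list of things; names that differ only in an ending like _2 or _b are one class to them, and where a whole thing is asked for, a point or a joint stands for the part that bears it (a point fixed in the world has none). Each returns a list of dicts, best first, with "p" (0 to 1); they miss things now and then, are a little off and sometimes report something else, mostly with a low value. They report only what shows in the picture. A call takes as long as a camera call. They do not tell look-alikes from the thing itself.
- silhouettes(camera, label): "pixels" (384x512 bool, what is visible of it) and "box" ([left, top, width, height] in pixels, round what is visible of it).
The state is a dict: "clock": time; "joint_pos": joint angles; "qvel": joint speeds; "tau": joint torques, N m; "tcp_pos": TCP position; "orientation": TCP orientation; "wrist_force": force on the tool from outside, world axes, zero at the start; "ft_torque": the same for the moment, N m; "finger_gap": finger opening in m.
Only numpy, scipy, OpenCV 4.12 (cv2) and the standard library are available. Lean on these libraries where they do the work, as an engineer would, in place of code of your own. Each camera call takes 0.05 s, during which the arm holds its last target. There are 200 camera calls.

## Working session

There is one attempt and no reset: what is moved stays moved. The work goes in short steps, Python scripts to look and compute and a tool call to move; the robot and the scene stay as the last step left them, time stands still between calls to the robot, and variables do not carry over. Pictures are saved under pics/ and viewed, about 12 in all and at most 16, crops included, and the job is handed in when it is done.

Besides the shell and the picture viewer there is one more tool, called after "Request:" as name(argument=value, ...) on one line, values as JSON. send_rows: Moves the arm, as the interface text tells. Its arguments: {"type":"object","properties":{"series":{"type":"array"},"newtons":{"type":"number"}},"required":["series"]}

```bash
ls; mkdir -p pics; python3 - <<'E'
from workcell import *
import cv2,numpy as np
s=get_state();print(s)
try: print(grip_point_offset)
except Exception as e: print(e)
a=read_camera("scene");b=read_camera("top")
cv2.imwrite("pics/scene0.png",a);cv2.imwrite("pics/top0.png",b)
for n in("scene","top","wrist"):
    print(n,camera_info(n))
E
```

```text
pics
{'clock': 0.0, 'joint_pos': array([-1.25760657e+00,  3.14021045e-01,  4.49901307e-02,  1.30360820e+00,
       -2.86392698e-06,  1.43119313e+00]), 'qvel': array([ 0.00090623,  0.00046043, -0.00140959, -0.00070859, -0.00032016,
       -0.00139536]), 'tau': array([-7.22126115e-04, -4.80622315e+01,  2.98535174e+01,  1.93055591e-02,
       -5.08275832e-05,  1.28543149e-06]), 'tcp_pos': array([ 0.25138073, -0.51657264,  0.23040169]), 'orientation': array([-9.17799706e-04,  9.74481180e-01,  2.24467329e-01, -8.12968523e-05]), 'wrist_force': array([-0.33504393,  0.09311768,  0.74962598]), 'ft_torque': array([-0.07329199, -0.03260301, -0.01212117]), 'finger_gap': 0.08511587644261895}
0.0187
scene {'K': array([[432.06711587,   0.        , 255.75611628],
       [  0.        , 432.06711587, 190.92703322],
       [  0.        ,   0.        ,   1.        ]]), 'D': array([-0.0585801,  0.       ,  0.       ,  0.       ,  0.       ]), 'xyz': array([ 1.11225422, -0.44725824,  1.12659892]), 'attitude': array([-0.25337614,  0.85470752,  0.43330112, -0.13238476])}
top {'K': array([[419.7248515 ,   0.        , 253.11612998],
       [  0.        , 419.7248515 , 191.33645549],
       [  0.        ,   0.        ,   1.        ]]), 'D': array([-0.00063349,  0.        ,  0.        ,  0.        ,  0.        ]), 'xyz': array([ 0.40553783, -0.090619  ,  1.35802408]), 'attitude': array([-0.04759978,  0.71340556, -0.69767161,  0.04517847])}
wrist {'K': array([[270.06320562,   0.        , 254.42285112],
       [  0.        , 270.06320562, 191.35876778],
       [  0.        ,   0.        ,   1.        ]]), 'D': array([-0.00650224,  0.        ,  0.        ,  0.        ,  0.        ]), 'xyz': array([ 0.30975755, -0.48889711,  0.37303134]), 'attitude': array([ 0.10946002,  0.84079292, -0.52555696, -0.06982585])}
```

```bash
python3 - <<'E'
import cv2,numpy as np
a=cv2.imread("pics/scene0.png");b=cv2.imread("pics/top0.png")
cv2.imwrite("pics/scene0b.png",cv2.resize(a,(800,600),interpolation=cv2.INTER_CUBIC))
cv2.imwrite("pics/top0b.png",cv2.resize(b,(800,600),interpolation=cv2.INTER_CUBIC))
E
```

```text
(no output)
```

View pics/scene0b.png

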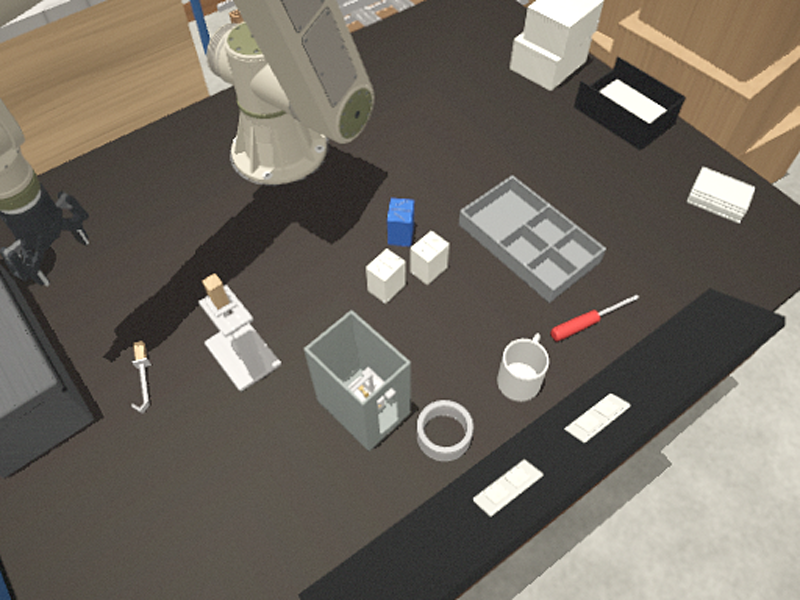

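View pics/top0b.png

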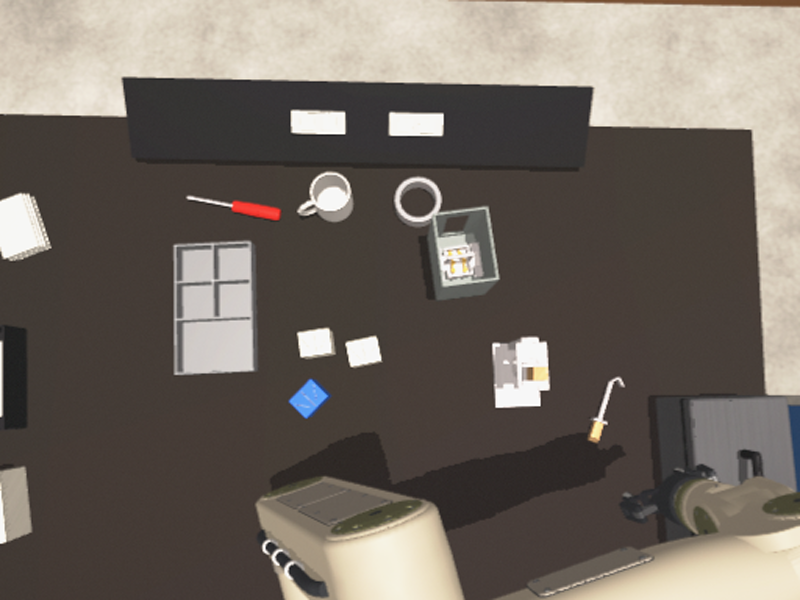

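Scene view: larger rod hangs in the stand at about (215,290). A smaller rod lies loose at (140,375), a look-alike. White cartons are at (385,275) and (430,257), with a blue look-alike at (400,222). The bin is at (360,380) and the tote at (530,237). The top view agrees: cartons (315,343) and (363,351), stand (520,372), bin (463,255), tote (215,307).

```bash
cat > h.py <<'E'
from workcell import *
import cv2,numpy as np
from scipy.spatial.transform import Rotation as R
from scipy.optimize import minimize
def q2R(q): return R.from_quat(np.r_[q[1:],q[0]]).as_matrix()
def proj(c,P):
    Rw=q2R(c["attitude"]);P=np.atleast_2d(P)
    pc=(P-c["xyz"])@Rw
    return cv2.projectPoints(pc,np.zeros(3),np.zeros(3),c["K"],c["D"])[0].reshape(-1,2)
def ray(c,uv,z):
    n=cv2.undistortPoints(np.array([[uv]],float),c["K"],c["D"])[0,0]
    d=q2R(c["attitude"])@np.r_[n,1];t=(z-c["xyz"][2])/d[2]
    return c["xyz"]+t*d
def box(x0,x1,y0,y1,z0,z1): return np.array([[x,y,z] for x in(x0,x1) for y in(y0,y1) for z in(z0,z1)],float)
def place(B,x,y,a,z=0):
    c,s=np.cos(a),np.sin(a)
    return B@np.array([[c,s,0],[-s,c,0],[0,0,1]])+[x,y,z]
def mask(c,boxes,x,y,a,z=0):
    m=np.zeros((384,512),np.uint8)
    for B in boxes:
        p=proj(c,place(B,x,y,a,z))
        cv2.fillConvexPoly(m,np.round(cv2.convexHull(p.astype(np.float32))*16).astype(np.int32),255,cv2.LINE_AA,4)
    return m/255.
def fit(obs,boxes,x0,z=0,starts=4,step=(.01,.01,.15)):
    """obs: list of (caminfo, boolmask)"""
    def cost(v):
        s=0
        for c,m in obs:
            q=mask(c,boxes,v[0],v[1],v[2],z); s+=1-np.minimum(q,m).sum()/np.maximum(q,m).sum()
        return s/len(obs)
    best=None
    for k in range(starts):
        v=np.array(x0,float)+[0,0,k*np.pi/starts]
        sim=np.array([v]+[v+np.eye(3)[i]*step[i] for i in range(3)])
        r=minimize(cost,v,method="Nelder-Mead",options=dict(initial_simplex=sim,xatol=1e-4,fatol=1e-5))
        if best is None or r.fun<best.fun:best=r
    return best
CARTON=[box(-.024,.024,-.03,.03,0,.08)]
TOTE=[box(-.132,.132,-.078,.078,0,.045)]
BIN=[box(-.068,.068,-.051,.051,0,.195)]
E
cat > look.py <<'E'
from h import *
import pickle
out={}
for n in("scene","top"):
    im=read_camera(n);cv2.imwrite(f"pics/l_{n}.png",im)
    for l in("rod_handle","stand","bin","bail","basket_mid","tote","carton0_mid","carton3_mid"):
        S=silhouettes(n,l);out[n,l]=S
        print(n,l,[(round(s["p"],2),list(s["box"]),int(s["pixels"].sum())) for s in S])
pickle.dump(out,open("sil.pkl","wb"))
E
python3 look.py
```

```text
scene rod_handle [(0.85, [128.9, 175.2, 23.9, 49.5], 387), (0.69, [84.8, 218.6, 10.7, 42.5], 185)]
scene stand [(0.67, [128.2, 189.3, 48.4, 60.8], 1437)]
scene bin [(0.75, [191.8, 200.0, 70.6, 87.6], 3788)]
scene bail [(0.52, [224.3, 239.1, 22.5, 22.5], 222)]
scene basket_mid []
scene tote [(0.82, [294.3, 111.8, 94.3, 83.1], 3871)]
scene carton0_mid []
scene carton3_mid [(0.72, [262.8, 149.7, 28.0, 29.2], 608)]
top rod_handle [(0.72, [377.1, 242.9, 20.8, 39.7], 185), (0.57, [328.0, 233.0, 19.4, 12.2], 235)]
top stand [(0.8, [313.6, 214.4, 37.5, 45.6], 1082), (0.5, [326.9, 232.8, 23.6, 13.6], 251)]
top bin [(0.97, [275.0, 132.8, 46.0, 60.6], 1734), (0.23, [317.6, 217.7, 33.4, 41.2], 1123)]
top bail [(0.71, [282.7, 158.4, 23.2, 20.4], 376), (0.57, [109.9, 154.1, 54.0, 83.3], 4358)]
top basket_mid [(0.92, [281.1, 156.0, 23.2, 23.4], 405), (0.69, [251.8, 113.1, 30.9, 32.4], 450), (0.22, [219.3, 216.1, 24.3, 20.0], 339)]
top tote [(0.96, [108.1, 153.6, 53.9, 84.7], 4268)]
top carton0_mid []
top carton3_mid [(0.93, [187.8, 245.5, 23.1, 20.8], 348), (0.86, [188.2, 212.2, 25.5, 17.1], 357)]
```

```bash
python3 - <<'E'
from h import *
import pickle
S=pickle.load(open("sil.pkl","rb"))
a=cv2.imread("pics/l_scene.png");b=cv2.imread("pics/l_top.png")
A=cv2.resize(a[165:260,75:185],None,fx=5,fy=5,interpolation=cv2.INTER_CUBIC)
B=cv2.resize(b[200:290,300:410],None,fx=5,fy=5,interpolation=cv2.INTER_CUBIC)
C=cv2.resize(b[125:200,265:330],None,fx=5,fy=5,interpolation=cv2.INTER_CUBIC)
W=np.zeros((600,800,3),np.uint8)
A=cv2.resize(A,(400,345));B=cv2.resize(B,(400,327));C=cv2.resize(C,(216,250))
W[:345,:400]=A;W[:327,400:]=B;W[345:595,:216]=C
D=cv2.resize(a[190:295,185:270],(200,247));W[345:592,230:430]=D
E_=cv2.resize(b[200:265,180:250],(270,250));W[345:595,440:710]=E_
cv2.imwrite("pics/crop1.png",W)
cs={n:camera_info(n) for n in("scene","top")}
ims={"scene":a,"top":b}
for nm,B_,lab in(("tote",TOTE,"tote"),("bin",BIN,"bin")):
    m=S["top",lab][0]["pixels"];v,u=np.argwhere(m).mean(0)
    x0=ray(cs["top"],(u,v),.03)[:2]
    ob=[(cs[n],S[n,lab][0]["pixels"]) for n in cs]
    r=fit(ob,B_,[*x0,0],starts=2);print(nm,r.x.round(4),np.degrees(r.x[2]),r.fun)
    for o in ob:
        r=fit([o],B_,[*x0,0],starts=2);print('  single',r.x.round(4),r.fun)
# cartons by brightness
def white(im,box_):
    g=im.astype(int);m=(g.min(2)>85)&((g.max(2)-g.min(2))<60)
    k=np.zeros(m.shape,bool);x,y,w,h=box_;k[y:y+h,x:x+w]=1
    n,l,st,_=cv2.connectedComponentsWithStats((m&k).astype(np.uint8))
    return [(l==i) for i in range(1,n) if st[i,4]>100]
ws=white(a,(225,140,70,60));wt=white(b,(180,205,75,35))
print([np.argwhere(m).mean(0)[::-1].round(1).tolist()+[int(m.sum())] for m in ws+wt])
for ms in ws:
  u=np.argwhere(ms).mean(0)[::-1]
  p=ray(cs["scene"],u,.05)
  mt=min(wt,key=lambda m:np.linalg.norm(ray(cs["top"],np.argwhere(m).mean(0)[::-1],.06)-p))
  r=fit([(cs["scene"],ms),(cs["top"],mt)],CARTON,[*p[:2],0]);print("carton",r.x.round(4),np.degrees(r.x[2])%180,r.fun)
E
```

```text
tote [0.5562 0.2851 0.0687] 3.938462787258663 0.05495267729805359
  single [0.5565 0.2844 0.0585] 0.04363137740496115
  single [0.5562 0.2829 0.0778] 0.06533799037209331
bin [ 0.6599 -0.2095  0.1471] 8.430152128148604 0.17062361988597752
  single [ 0.6602 -0.21    0.1562] 0.07524404597399026
  single [ 0.6594 -0.2088  0.1309] 0.26344343012625326
[[274.3, 164.3, 660], [246.7, 176.0, 668], [201.9, 219.3, 416], [232.2, 224.7, 372]]
carton [0.4872 0.0723 0.1734] 9.937123324446576 0.05810707766406231
carton [ 0.4723 -0.0233  0.2258] 12.936065055376492 0.06340691831665307
```

View pics/crop1.png

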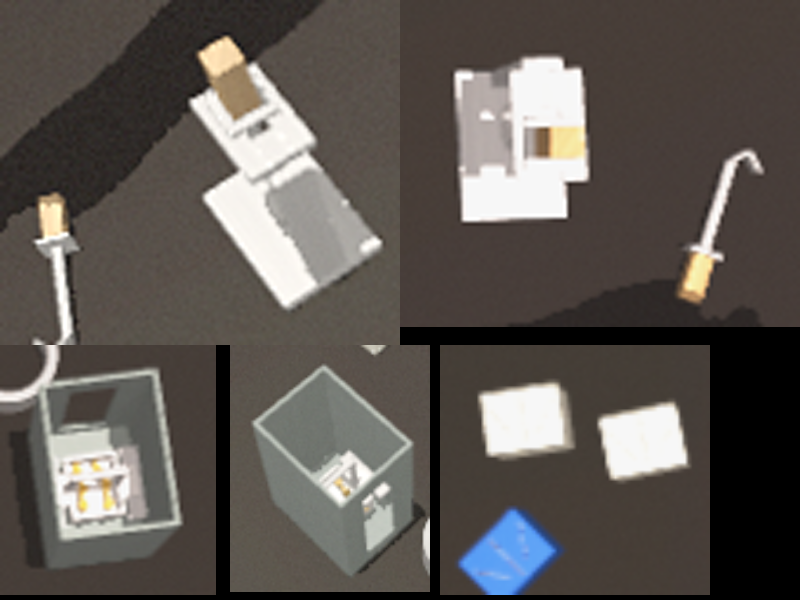

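White cartons: exactly two, at crop (525,420) and (643,440); the blue one is not to be touched. The rod at crop (235,75) / (565,142), seated in the fork and with the thicker grip, is the larger one. The thin loose one at (695,275) is the look-alike. Next I estimate the stand and plan a near view.

```bash
python3 - <<'E'
from h import *
import pickle
S=pickle.load(open("sil.pkl","rb"))
cs={n:camera_info(n) for n in("scene","top")}
# grip box + collar
ROD=[box(-.012,.012,-.012,.012,.181,.241),box(-.02,.02,-.02,.02,.175,.181)]
p=ray(cs["top"],(345,239),.241);print("handle top from top",p.round(3))
STAND=[box(-.065,.065,-.045,.045,0,.012),box(-.026,.069,-.027,.027,.167,.175)]
print([np.argwhere(S["scene","rod_handle"][0]["pixels"]).min(0),np.argwhere(S["scene","rod_handle"][0]["pixels"]).max(0)])
ob=[(cs["scene"],S["scene","rod_handle"][0]["pixels"]),(cs["top"],S["top","rod_handle"][1]["pixels"])]
r=fit(ob,ROD,[p[0],p[1],0],starts=1);print(r.x.round(4),r.fun)
# orange centroid check
for n in cs:
    im=cv2.imread(f"pics/l_{n}.png");h=cv2.cvtColor(im,cv2.COLOR_BGR2HSV)
    uv=proj(cs[n],[[r.x[0],r.x[1],.241],[r.x[0],r.x[1],.181]]);print(n,uv.round(1).tolist(),S[n,"rod_handle"][0]["box"])
w=camera_info("wrist");s=get_state();T=q2R(s["orientation"])
print("cam in tool",(T.T@(w["xyz"]-s["tcp_pos"])).round(4)); print((T.T@q2R(w["attitude"])).round(3))
E
```

```text
handle top from top [ 0.431 -0.331  0.241]
[array([175, 130]), array([225, 152])]
[ 0.4334 -0.333   0.0058] 0.16074122465041896
scene [[135.5, 179.5], [141.0, 192.5]] [128.9, 175.2, 23.9, 49.5]
top [[345.8, 238.2], [341.1, 238.7]] [377.1, 242.9, 20.8, 39.7]
cam in tool [ 0.0646  0.0004 -0.1425]
[[ 0.    -0.966 -0.258]
 [ 1.     0.001 -0.001]
 [ 0.001 -0.258  0.966]]
```

Request:
send_rows(series=[0,0,-12,0,0,0,1,0,0,-12,0,0,0,1,0,0,-12,0,0,0,1,21.9,-3.5,-12,0,0,-64.06,1,21.9,-3.5,-12,0,0,-64.06,1,21.9,-3.5,-12,0,0,-64.06,1,21.9,-3.5,-12,0,0,-64.06,1,21.9,-3.5,-12,0,0,-64.06,1,21.9,-3.5,-12,0,0,-64.06,1,21.9,-3.5,-12,0,0,-64.06,1])

```text
clock: 1.83
tcp_pos: [0.4362, -0.3871, 0.3512]
orientation: [0.0, 0.784, 0.621, 0.0]
wrist_force: [-0.2, -0.4, 0.2]
finger_gap: 0.0852
```

Request:
send_rows(series=[0,0,0,0,0,-14,1,0,0,0,0,0,-14,1,0,0,0,0,0,-14,1,0,0,0,0,0,-14,1])

```text
clock: 2.17
tcp_pos: [0.4332, -0.3898, 0.3513]
orientation: [0.0, 0.708, 0.706, -0.0]
wrist_force: [-0.3, 0.4, -0.2]
finger_gap: 0.0854
```

```bash
python3 - <<'E'
from h import *
w=camera_info("wrist");im=read_camera("wrist");print(get_state()["tcp_pos"])
import pickle
pickle.dump(w,open("w1.pkl","wb"));cv2.imwrite("pics/w1.png",im)
for l in("rod_handle","stand"):
    S=silhouettes("wrist",l);print(l,[(round(s["p"],2),list(s["box"])) for s in S])
g=cv2.resize(im,(768,576))
x,y=.433,-.333
for P in([x,y,.241],[x,y,.175],[x-.026,y,.175],[x+.031,y,.175]):
    u=proj(w,[P])[0]*1.5;cv2.drawMarker(g,(int(u[0]),int(u[1])),(0,0,255),0,10)
cv2.imwrite("pics/w1b.png",g)
E
```

```text
[ 0.43313039 -0.38982711  0.35130215]
rod_handle [(0.89, [236.8, 113.7, 39.2, 36.1]), (0.82, [186.9, 206.6, 66.0, 35.4])]
stand [(0.93, [219.0, 95.6, 93.6, 60.6]), (0.55, [236.1, 108.9, 43.0, 39.7]), (0.48, [421.7, 6.3, 10.9, 51.4])]
```

View pics/w1b.png

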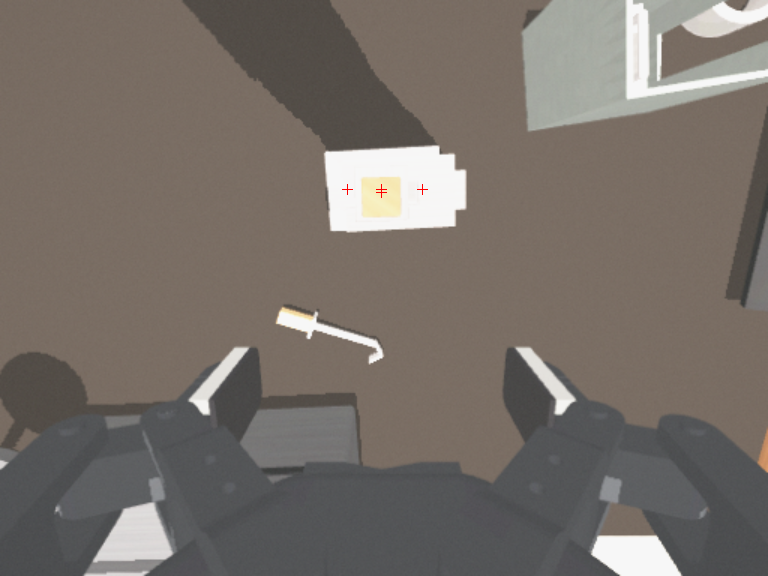

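The wrist view shows the grip top at (381,197), 4 px from prediction, so y ≈ -0.3365. The fork's closed end is to the right (+x), the stand yaw is about 2.5°, and the small rod is at (330,330). Now to grasp.

Request:
send_rows(series=[5.3,0,0,0,0,-2.5,1,5.3,0,0,0,0,-2.5,1,5.3,0,5,0,0,-2.5,1,5.3,0,9,0,0,-2.5,1,5.3,0,12,0,0,-2.5,1,5.3,0,14,0,0,-2.5,1,5.3,0,15.6,0,0,-2.5,1,5.3,0,15.6,0,0,-2.5,1,5.3,0,15.6,0,0,-2.5,1], newtons=60)

```text
clock: 3.07
tcp_pos: [0.4327, -0.3364, 0.1951]
orientation: [-0.001, 0.691, 0.722, 0.0]
wrist_force: [0.5, 0.3, -0.2]
finger_gap: 0.0855
```

Request:
send_rows(series=[0,0,0,0,0,0,0.5,0,0,0,0,0,0,0.3,0,0,0,0,0,0,0.1,0,0,0,0,0,0,0,0,0,0,0,0,0,0,0,0,0,0,0,0,0,0,0,0,0,0,0,0,0,0,0,0,0,0,0,0], newtons=60)

```text
$.series: bad value
```

Request:
send_rows(series=[0,0,0,0,0,0,0.4,0,0,0,0,0,0,0.2,0,0,0,0,0,0,0,0,0,0,0,0,0,0,0,0,0,0,0,0,0,0,0,0,0,0,0,0,0,0,0,0,0,0,0,0,0,0,0,0,0,0], newtons=60)

```text
clock: 3.73
tcp_pos: [0.4333, -0.3372, 0.1961]
orientation: [0.001, 0.691, 0.723, -0.0]
wrist_force: [-0.9, 0.7, 5.6]
finger_gap: 0.0234
```

Request:
send_rows(series=[0,0,-0.4,0,0,0,0,0,0,-0.8,0,0,0,0,0,0,-0.8,0,0,0,0,0,0,-0.8,0,0,0,0])

```text
clock: 4.07
tcp_pos: [0.4331, -0.3367, 0.203]
orientation: [-0.0, 0.691, 0.723, 0.0]
wrist_force: [0.6, 0.2, -3.1]
finger_gap: 0.0236
```

Request:
send_rows(series=[0,-1.5,0,0,0,0,0,0,-3,0,0,0,0,0,0,-4.5,0,0,0,0,0,0,-6,0,0,0,0,0,0,-7.5,0,0,0,0,0,0,-9,0,0,0,0,0,0,-9,0,0,0,0,0])

```text
clock: 4.65
tcp_pos: [0.3407, -0.3403, 0.203]
orientation: [-0.001, 0.692, 0.722, -0.0]
wrist_force: [-0.5, -0.1, -3.4]
finger_gap: 0.0232
```

Request:
send_rows(series=[0,0,-3,0,0,0,0,0,0,-6,0,0,0,0,0,0,-9,0,0,0,0,0,0,-12,0,0,0,0,0,0,-15,0,0,0,0,0,0,-18,0,0,0,0,0,0,-20,0,0,0,0,0,0,-20,0,0,0,0])

```text
clock: 5.32
tcp_pos: [0.3443, -0.3419, 0.4076]
orientation: [0.004, 0.691, 0.723, -0.001]
wrist_force: [0.3, 0.1, -1.7]
finger_gap: 0.0232
```

Request:
send_rows(series=[2,4,0,0,0,-1,0,4,8,0,0,0,-2,0,6,12,0,0,0,-3,0,8,16,0,0,0,-4,0,9,20,0,0,0,-5,0,11,24,0,0,0,-6,0,12,27,0,0,0,-6,0,12,27.7,0,0,0,-6,0,12,27.7,0,0,0,-6,0,12,27.7,0,0,0,-6,0])

```text
clock: 6.15
tcp_pos: [0.6153, -0.208, 0.4005]
orientation: [-0.002, 0.652, 0.759, -0.001]
wrist_force: [-0.6, 0.1, -3.2]
finger_gap: 0.0232
```

```bash
python3 - <<'E'
from h import *
import pickle
print(get_state()["tcp_pos"])
w=camera_info("wrist");im=read_camera("wrist");pickle.dump(w,open("w2.pkl","wb"));cv2.imwrite("pics/w2.png",im)
for l in("bail","bin","basket_mid"):
    S=silhouettes("wrist",l);print(l,[(round(s["p"],2),list(s["box"])) for s in S])
t=read_camera("top");cv2.imwrite("pics/t2.png",t)
W=np.zeros((600,800,3),np.uint8);W[:384,:512]=im
c=cv2.resize(t[120:205,260:330],(280,340));W[260:600,515:795]=c
cv2.imwrite("pics/w2b.png",W)
E
```

```text
[ 0.6152634  -0.20802616  0.40051981]
bail [(0.81, [261.8, 146.4, 34.1, 27.7])]
bin [(0.8, [233.7, 133.0, 113.2, 81.3]), (0.45, [101.7, 178.2, 93.0, 73.2])]
basket_mid [(0.98, [262.8, 141.9, 33.6, 34.6]), (0.6, [235.2, 134.0, 109.9, 79.3])]
```

View pics/w2b.png

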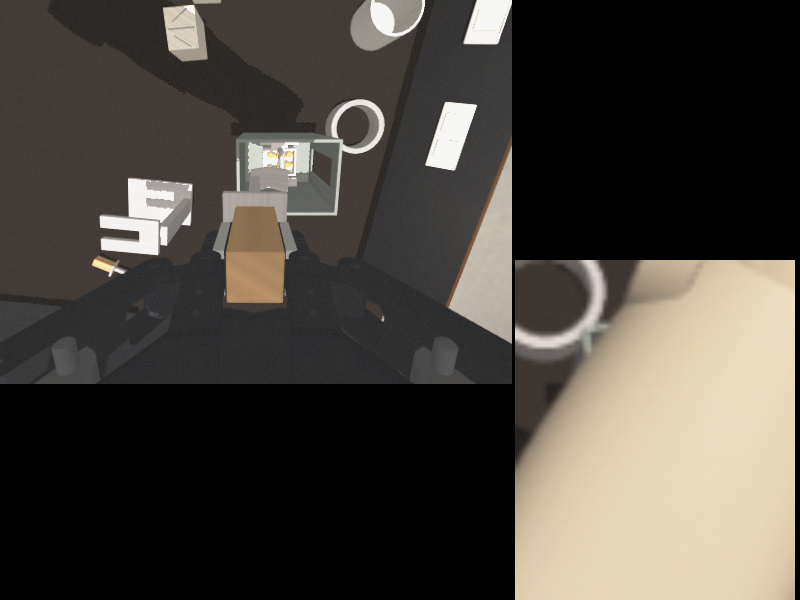

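The wrist view shows the bin mouth at (290,175) and the basket at (279,160), partly under the rod's hook at (270,180). I'll step aside for a clear look.

Request:
send_rows(series=[-4,0,0,0,0,0,0,-6,0,0,0,0,0,0,-6,0,0,0,0,0,0,-6,0,0,0,0,0,0])

```text
clock: 6.73
tcp_pos: [0.6227, -0.2698, 0.403]
orientation: [-0.0, 0.654, 0.757, 0.0]
wrist_force: [-0.6, 0.0, -3.6]
finger_gap: 0.0234
```

```bash
python3 - <<'E'
from h import *
import pickle
print(get_state()["tcp_pos"])
w=camera_info("wrist");im=read_camera("wrist");pickle.dump(w,open("w3.pkl","wb"));cv2.imwrite("pics/w3.png",im)
for l in("bail","bin","basket_mid"):
    S=silhouettes("wrist",l);print(l,[(round(s["p"],2),list(s["box"])) for s in S])
x,y,a=.66,-.2095,np.radians(8.4)
for P in([0,0,.195],[0,0,.1]): print(proj(w,place(np.array([P]),x,y,a))[0])
x0,y0=220,160
u=proj(w,[[x,y,.1]])[0].astype(int);x0,y0=max(u[0]-80,0),max(u[1]-60,0)
print(x0,y0)
cv2.imwrite("pics/w3b.png",cv2.resize(im[y0:y0+120,x0:x0+160],(800,600),interpolation=cv2.INTER_CUBIC))
E
```

```text
[ 0.62267593 -0.26978868  0.40303905]
bail [(0.78, [261.1, 104.7, 38.0, 46.4])]
bin [(0.58, [235.3, 83.3, 114.5, 85.9])]
basket_mid [(0.93, [262.4, 102.6, 35.3, 48.8])]
[290.81940232 128.10214681]
[283.10847896 126.29635447]
203 66
```

View pics/w3b.png

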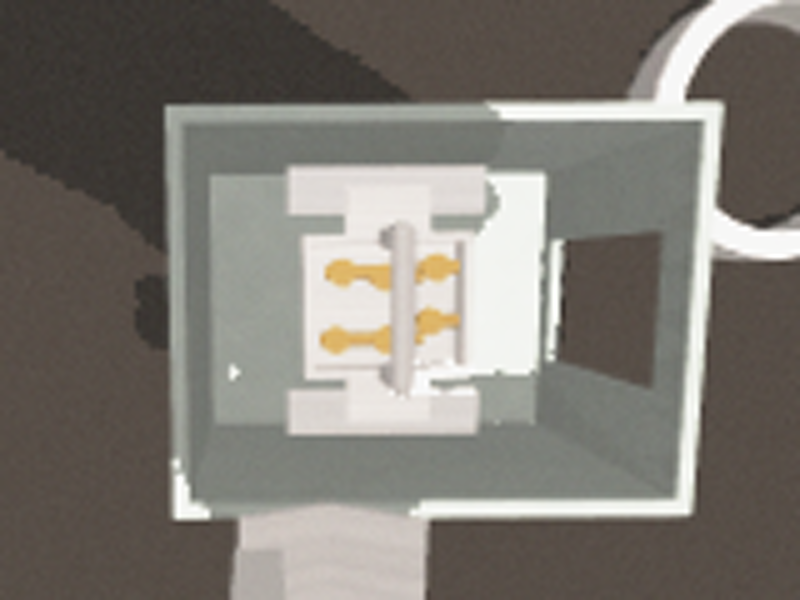

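Clear view: bail bar runs vertically from (402,225) to (402,390) in the crop (5x), centred at pixel (283.4,127.4), which matches the bin centre at z = 0.1. The hook edge shows at (330,510).

```bash
python3 - <<'E'
from h import *
import pickle
w=pickle.load(open("w3.pkl","rb"))
f=lambda u,v:(203+u/5-.4,66+v/5-.4)
for p in((402,225),(402,390),(402,307)): print(ray(w,f(*p),.1).round(4))
# rim outer corners
for p in((165,103),(722,103),(690,517),(175,517)): print("rim",ray(w,f(*p),.195).round(4))
tcp=np.array([0.62267593,-0.26978868,0.40303905]);T=q2R([0,.654,.757,0])
for q in([.012,0],[.012,.016],[.012,.036],[.012,.026]):
  for dz in(.012,-.006):
    P=tcp+T@np.array([q[0],q[1],.1493-dz]);u=proj(w,[P])[0];print(q,dz,((u-[203,66])*5).round(0))
E
```

```text
[ 0.6557 -0.1857  0.1   ]
[ 0.6646 -0.2366  0.1   ]
[ 0.66   -0.2106  0.1   ]
rim [ 0.5845 -0.1704  0.195 ]
rim [ 0.7188 -0.1504  0.195 ]
rim [ 0.7342 -0.2515  0.195 ]
rim [ 0.6002 -0.2713  0.195 ]
[0.012, 0] 0.012 [259. 527.]
[0.012, 0] -0.006 [259. 512.]
[0.012, 0.016] 0.012 [335. 527.]
[0.012, 0.016] -0.006 [330. 512.]
[0.012, 0.036] 0.012 [430. 527.]
[0.012, 0.036] -0.006 [420. 512.]
[0.012, 0.026] 0.012 [382. 527.]
[0.012, 0.026] -0.006 [375. 512.]
```

Request:
send_rows(series=[3,0,0,0,0,0,0,5.15,-0.15,0,0,0,0,0,5.15,-0.15,0,0,0,0,0,5.15,-0.15,0,0,0,0,0,5.15,-0.15,0,0,0,0,0])

```text
clock: 7.35
tcp_pos: [0.6143, -0.2165, 0.4043]
orientation: [0.001, 0.652, 0.758, 0.0]
wrist_force: [-0.6, -0.4, -2.6]
finger_gap: 0.0233
```

Request:
send_rows(series=[0,0,2,0,0,0,0,0,0,4,0,0,0,0,0,0,6,0,0,0,0,0,0,8,0,0,0,0,0,0,10,0,0,0,0,0,0,12,0,0,0,0,0,0,12,0,0,0,0])

```text
clock: 7.93
tcp_pos: [0.6126, -0.2171, 0.2783]
orientation: [-0.004, 0.653, 0.758, -0.001]
wrist_force: [-0.9, 0.1, -4.7]
finger_gap: 0.0229
```

```bash
python3 - <<'E'
from h import *
import pickle
s=get_state();print(s["tcp_pos"],s["orientation"],s["wrist_force"])
w=camera_info("wrist");im=read_camera("wrist");pickle.dump(w,open("w4.pkl","wb"));cv2.imwrite("pics/w4.png",im)
a=read_camera("scene");cv2.imwrite("pics/s4.png",a)
W=np.zeros((600,800,3),np.uint8)
u=proj(w,[[.66,-.2106,.1]])[0].astype(int);print(u)
x0,y0=max(u[0]-80,0),max(u[1]-70,0)
W[:600,:500]=cv2.resize(im[y0:y0+160,x0:x0+133],(500,600))
W[:420,500:]=cv2.resize(a[190:295,185:260],(300,420))
cv2.imwrite("pics/w4b.png",W)
E
```

```text
[ 0.61260037 -0.21711034  0.27829378] [-0.0037023   0.65256782  0.75772052 -0.0010684 ] [-0.86784277  0.14361876 -4.73382327]
[295 175]
```

View pics/w4b.png

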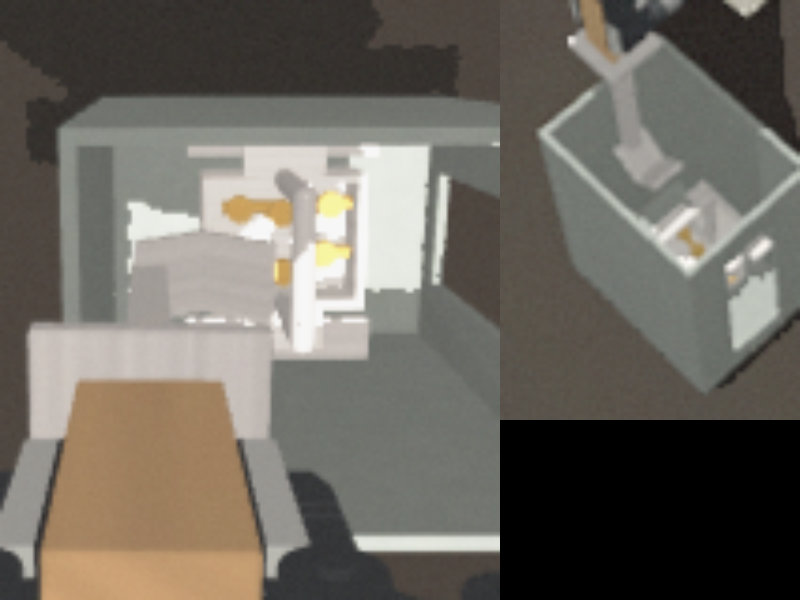

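The hook hangs inside the bin, its tip (272,270) left of the bar (302,270) with a clear gap; the scene crop agrees. I'm lowering it below bar level.

Request:
send_rows(series=[0,0,1.5,0,0,0,0,0,0,3,0,0,0,0,0,0,4.5,0,0,0,0,0,0,5.5,0,0,0,0,0,0,5.5,0,0,0,0,0,0,5.5,0,0,0,0,0,0,5.5,0,0,0,0,0,0,5.5,0,0,0,0])

```text
clock: 8.7
tcp_pos: [0.615, -0.2176, 0.2299]
orientation: [0.001, 0.652, 0.758, 0.0]
wrist_force: [-0.4, -0.2, -1.8]
finger_gap: 0.0231
```

Request:
send_rows(series=[0,0,0.2,0,0,0,0,0,0,0.4,0,0,0,0,0,0.7,0.4,0,0,0,0,0,1.4,0.4,0,0,0,0,0,2.1,0.4,0,0,0,0,0,2.9,0.4,0,0,0,0,0,2.9,0.4,0,0,0,0,0,2.9,0.4,0,0,0,0])

```text
clock: 9.37
tcp_pos: [0.6436, -0.2126, 0.2239]
orientation: [-0.0, 0.652, 0.758, -0.0]
wrist_force: [-0.2, 0.0, -3.9]
finger_gap: 0.0232
```

```bash
python3 - <<'E'
from h import *
s=get_state();print(s["tcp_pos"],s["orientation"],s["wrist_force"])
w=camera_info("wrist");im=read_camera("wrist");cv2.imwrite("pics/w5.png",im)
a=read_camera("scene");cv2.imwrite("pics/s5.png",a)
W=np.zeros((600,800,3),np.uint8)
u=proj(w,[[.66,-.2106,.1]])[0].astype(int);print(u)
x0,y0=max(u[0]-60,0),max(u[1]-70,0)
W[:600,:500]=cv2.resize(im[y0:y0+130,x0:x0+108],(500,600))
W[:420,500:]=cv2.resize(a[190:295,185:260],(300,420))
cv2.imwrite("pics/w5b.png",W)
E
```

```text
[ 0.64360421 -0.21256174  0.22385659] [-1.28829168e-04  6.51964414e-01  7.58249548e-01 -9.74680176e-05] [-1.71319899e-01  1.64119938e-03 -3.90890751e+00]
[271 185]
```

View pics/w5b.png

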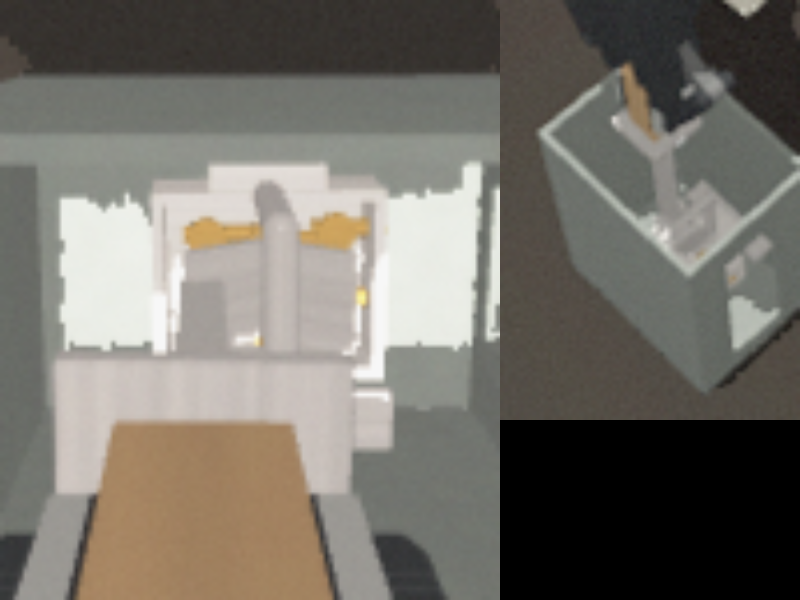

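The bar at (280,280) crosses over the hook strip (185–360), with the hook visible on both sides and under the bar. Now a slow lift.

Request:
send_rows(series=[0,0,-0.8,0,0,0,0,0,0,-1.6,0,0,0,0,0,0,-2.1,0,0,0,0,0,0,-2.5,0,0,0,0,0,0,-2.9,0,0,0,0,0,0,-3.3,0,0,0,0,0,0,-3.7,0,0,0,0,0,0,-4,0,0,0,0,0,0,-4,0,0,0,0,0,0,-4,0,0,0,0])

```text
clock: 10.3
tcp_pos: [0.6431, -0.2128, 0.2643]
orientation: [0.0, 0.652, 0.758, -0.0]
wrist_force: [-0.0, -1.0, -4.4]
finger_gap: 0.0236
```

Request:
send_rows(series=[0,0,-1,0,0,0,0,0,0,-2,0,0,0,0,0,0,-3.5,0,0,0,0,0,0,-5,0,0,0,0,0,0,-6.5,0,0,0,0,0,0,-8,0,0,0,0,0,0,-9,0,0,0,0,0,0,-10,0,0,0,0,0,0,-10,0,0,0,0])

```text
clock: 11.05
tcp_pos: [0.6434, -0.213, 0.3663]
orientation: [0.001, 0.652, 0.758, 0.0]
wrist_force: [-0.8, 0.1, -4.5]
finger_gap: 0.0236
```

Request:
send_rows(series=[0,0,-1,0,0,0,0,0,0,-2,0,0,0,0,0,0,-3.5,0,0,0,0,0,0,-5,0,0,0,0,0,0,-6.5,0,0,0,0,0,0,-8,0,0,0,0,0,0,-9,0,0,0,0,0,0,-10,0,0,0,0,0,0,-10,0,0,0,0,0,0,-10,0,0,0,0])

```text
clock: 11.88
tcp_pos: [0.6315, -0.209, 0.4534]
orientation: [0.009, 0.652, 0.758, 0.003]
wrist_force: [-0.2, -0.6, -5.6]
finger_gap: 0.0235
```

Force is consistent with rod plus basket (about 4.9 N). Carrying it gently to the bay.

Request:
send_rows(series=[0.5,-0.1,0,0,0,0,0,1.5,-0.3,0,0,0,0,0,3,-0.6,0,0,0,0,0,5,-0.9,0,0,0,0,0,7,-1.3,0,0,0,0,0,9.5,-1.8,0,0,0,0,0,12,-2.2,0,0,0,0,0,14.5,-2.7,0,0,0,0,0,17,-3.2,0,0,0,0,0,19.5,-3.7,0,0,0,0,0])

```text
clock: 12.72
tcp_pos: [0.5651, -0.0206, 0.4501]
orientation: [0.008, 0.652, 0.758, 0.003]
wrist_force: [0.7, 0.3, -4.7]
finger_gap: 0.0232
```

Request:
send_rows(series=[2.5,-0.5,0,0,0,0,0,5,-0.9,0,0,0,0,0,7.5,-1.4,0,0,0,0,0,10,-1.9,0,0,0,0,0,12.5,-2.3,0,0,0,0,0,15,-2.8,0,0,0,0,0,17.5,-3.3,0,0,0,0,0,20,-3.7,0,0,0,0,0,22,-4.1,0,0,0,0,0,23,-4.3,0,0,0,0,0])

```text
clock: 13.55
tcp_pos: [0.4878, 0.2015, 0.448]
orientation: [0.007, 0.651, 0.759, 0.003]
wrist_force: [-0.4, -0.2, -5.3]
finger_gap: 0.0231
```

Request:
send_rows(series=[0.7,-0.2,0,0,0,1,0,1.2,-0.4,0,0,0,2,0,1.5,-0.5,0,0,0,3,0,1.5,-0.5,0,0,0,4.4,0,1.5,-0.5,0,0,0,4.4,0,1.5,-0.5,0,0,0,4.4,0,1.5,-0.5,0,0,0,4.4,0])

```text
clock: 14.13
tcp_pos: [0.482, 0.2129, 0.4474]
orientation: [0.007, 0.681, 0.732, 0.003]
wrist_force: [0.4, 0.1, -5.4]
finger_gap: 0.0234
```

```bash
python3 - <<'E'
from h import *
s=get_state();print(s["tcp_pos"],s["orientation"],s["wrist_force"])
w=camera_info("wrist");im=read_camera("wrist");cv2.imwrite("pics/w6.png",im)
t=read_camera("top");cv2.imwrite("pics/t6.png",t)
a=read_camera("scene");cv2.imwrite("pics/s6.png",a)
for n in("scene",):
    S=silhouettes(n,"basket_mid");print([(x["p"],x["box"]) for x in S])
W=np.zeros((600,800,3),np.uint8)
W[:384,:512]=im;W[:345,512:]=cv2.resize(a[80:200,260:360],(288,345))
W[384:600,:288]=cv2.resize(a,(288,216))
cv2.imwrite("pics/w6b.png",W)
E
```

```text
[0.48201138 0.21289463 0.44741692] [0.00699497 0.68106158 0.73218751 0.00276522] [ 0.35819777  0.08065064 -5.40687224]
[(0.88, [301.1, 83.3, 32.6, 38.7]), (0.17, [265.8, 255.4, 34.9, 38.4])]
```

View pics/w6b.png

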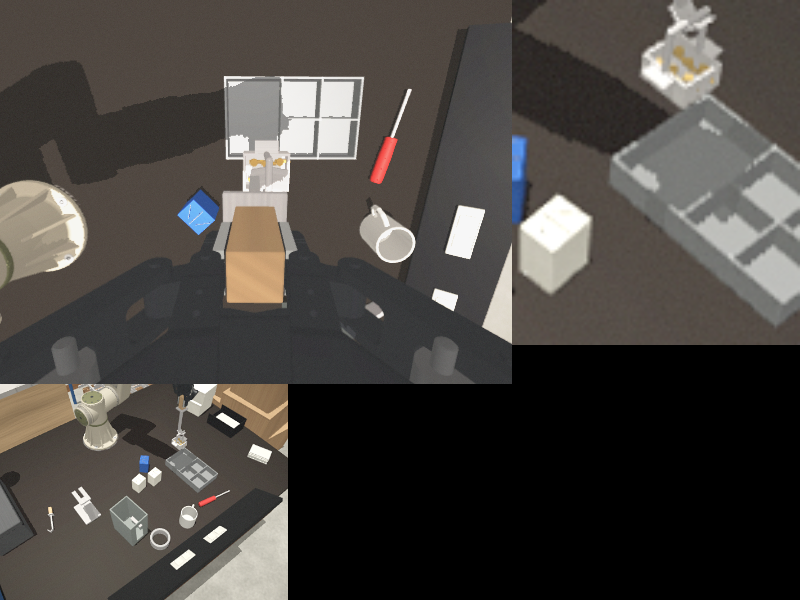

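The basket hangs level on the hook at (268,170), short of the tote bay (253,115). Correcting position and tilt, then lowering.

Request:
send_rows(series=[1,-0.2,0,0.2,0.1,0,0,2.5,-0.4,0,0.5,0.2,0,0,4.5,-0.6,0,0.8,0.36,0,0,5.8,-0.8,0,0.8,0.36,0,0,6.5,-0.9,0,0.8,0.36,0,0,6.5,-0.9,0,0.8,0.36,0,0,6.5,-0.9,0,0.8,0.36,0,0,6.5,-0.9,0,0.8,0.36,0,0,6.5,-0.9,0,0.8,0.36,0,0,6.5,-0.9,0,0.8,0.36,0,0])

```text
clock: 15.17
tcp_pos: [0.4682, 0.2769, 0.4471]
orientation: [-0.0, 0.681, 0.732, -0.0]
wrist_force: [-0.0, -0.3, -4.4]
finger_gap: 0.0234
```

Request:
send_rows(series=[0,0,1,0,0,0,0,0,0,2.5,0,0,0,0,0,0,4,0,0,0,0,0,0,6,0,0,0,0,0,0,8,0,0,0,0,0,0,9.5,0,0,0,0,0,0,11,0,0,0,0,0,0,12,0,0,0,0,0,0,13,0,0,0,0,0,0,13,0,0,0,0])

```text
clock: 16.0
tcp_pos: [0.4671, 0.2766, 0.3148]
orientation: [-0.001, 0.681, 0.732, -0.002]
wrist_force: [-0.6, -0.8, -5.4]
finger_gap: 0.0235
```

```bash
python3 - <<'E'
from h import *
s=get_state();print(s["tcp_pos"],s["orientation"],s["wrist_force"])
w=camera_info("wrist");im=read_camera("wrist");cv2.imwrite("pics/w7.png",im)
print(proj(w,place(np.array([[-.128,-.074,.045],[-.128,.074,.045],[-.024,.074,.045],[-.024,-.074,.045],[-.076,0,.005]]),.5562,.2851,.0687)).round(0).tolist())
cv2.imwrite("pics/w7b.png",cv2.resize(im[40:240,150:400],(750,600)))
E
```

```text
[0.46712523 0.27661885 0.31477095] [-0.00088094  0.68120077  0.73209359 -0.00192612] [-0.58637907 -0.77868762 -5.41152805]
[[231.0, 207.0], [229.0, 111.0], [300.0, 111.0], [296.0, 207.0], [263.0, 158.0]]
```

View pics/w7b.png

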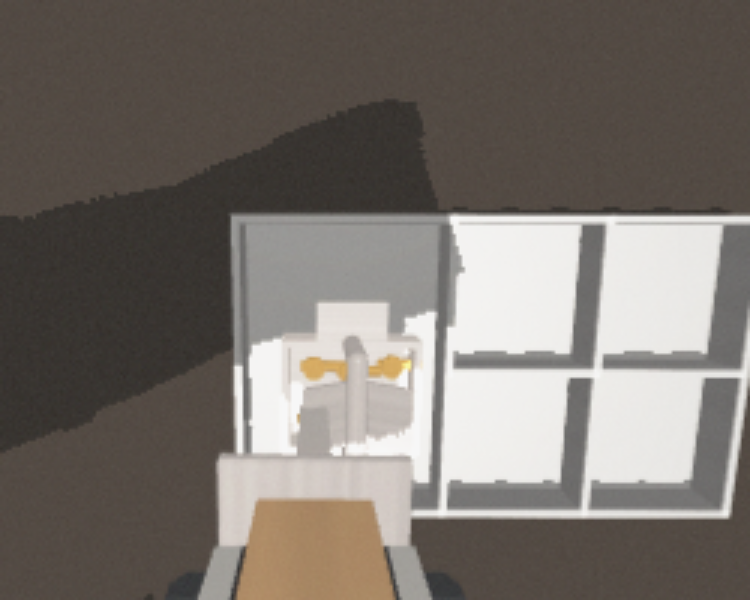

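The basket is over the bay (282–420 within 243–440 horizontally, and will centre as it lowers). Setting it down.

Request:
send_rows(series=[0,0,1.5,0,0,0,0,0,0,3,0,0,0,0,0,0,4.5,0,0,0,0,0,0,5.5,0,0,0,0,0,0,6.5,0,0,0,0,0,0,7,0,0,0,0,0,0,7.3,0,0,0,0,0,0,7.6,0,0,0,0,0,0,7.9,0,0,0,0,0,0,8.2,0,0,0,0])

```text
clock: 16.88
tcp_pos: [0.4683, 0.2777, 0.2353]
orientation: [0.0, 0.681, 0.732, 0.0]
wrist_force: [-0.8, -0.5, -2.4]
finger_gap: 0.0236
```

Request:
send_rows(series=[0,0,0.3,0,0,0,0,0,0,0.6,0,0,0,0,0,0,0.9,0,0,0,0,0,0,1.2,0,0,0,0,0,0,1.5,0,0,0,0,0,0,1.8,0,0,0,0,0,0,1.8,0,0,0,0,0,0,1.8,0,0,0,0,0,0,1.8,0,0,0,0])

```text
clock: 17.63
tcp_pos: [0.468, 0.2776, 0.217]
orientation: [-0.0, 0.681, 0.732, -0.0]
wrist_force: [-0.1, -0.1, -2.5]
finger_gap: 0.023
```

Request:
send_rows(series=[0,0,0.2,0,0,0,0,0,0,0.4,0,0,0,0,0,0,0.4,0,0,0,0,0,-0.7,0.4,0,0,0,0,0,-1.4,0.4,0,0,0,0,0,-2.1,0.4,0,0,0,0,0,-2.8,0.4,0,0,0,0,0,-3.5,0.4,0,0,0,0,0,-4.2,0.4,0,0,0,0,0,-4.2,0.4,0,0,0,0])

```text
clock: 18.47
tcp_pos: [0.4242, 0.2744, 0.2132]
orientation: [-0.0, 0.681, 0.733, -0.001]
wrist_force: [-0.4, -0.1, -3.8]
finger_gap: 0.0231
```

```bash
python3 - <<'E'
from h import *
s=get_state();print(s["tcp_pos"],s["orientation"],s["wrist_force"])
w=camera_info("wrist");im=read_camera("wrist");cv2.imwrite("pics/w8.png",im)
a=read_camera("scene");cv2.imwrite("pics/s8.png",a)
W=np.zeros((600,800,3),np.uint8)
W[:600,:500]=cv2.resize(im[100:256,190:320],(500,600));W[:360,500:]=cv2.resize(a[90:210,280:380],(300,360))
cv2.imwrite("pics/w8b.png",W)
E
```

```text
[0.42420943 0.27436127 0.21317701] [-4.05613810e-04  6.80602720e-01  7.32652384e-01 -5.06442358e-04] [-0.35491586 -0.1043599  -3.81349714]
```

View pics/w8b.png

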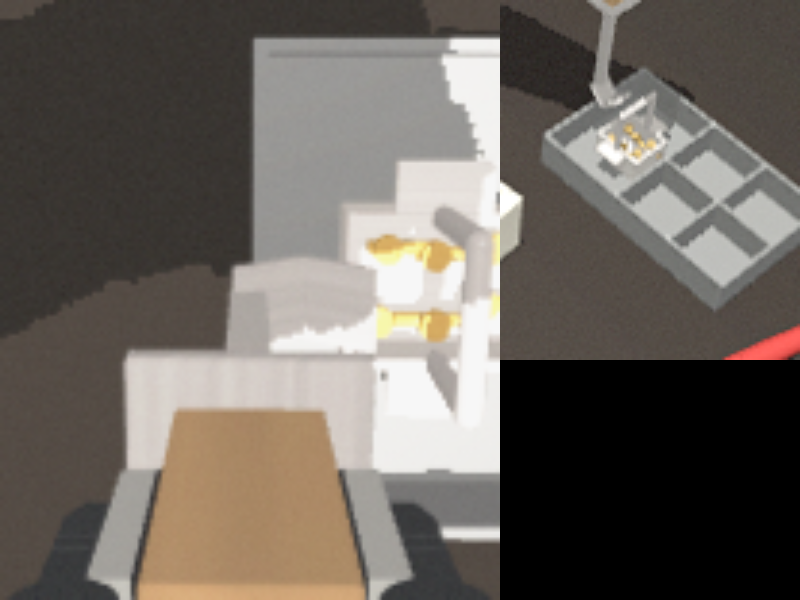

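The basket stands upright in the bay and the hook (230–375) is clear left of the bar (472,330). Raising and returning the rod.

Request:
send_rows(series=[0,0,-2,0,0,0,0,0,0,-5,0,0,0,0,0,0,-8,0,0,0,0,0,0,-11,0,0,0,0,0,0,-14,0,0,0,0,0,0,-17,0,0,0,0,0,0,-19,0,0,0,0,0,0,-19,0,0,0,0])

```text
clock: 19.23
tcp_pos: [0.4277, 0.2751, 0.4075]
orientation: [0.002, 0.681, 0.732, 0.004]
wrist_force: [-0.2, 0.4, -2.7]
finger_gap: 0.0233
```

Request:
send_rows(series=[-2,0,0,0,0,0,0,-5,-0.2,0,0,0,0,0,-9,-0.4,0,0,0,0,0,-13,-0.6,0,0,0,0,0,-17,-0.8,0,0,0,0,0,-21,-1,0,0,0,0,0,-25,-1.2,0,0,0,0,0,-28,-1.2,0,0,0,0,0,-30,-1.3,0,0,0,0,0,-30.8,-1.3,0,0,0,0,0])

```text
clock: 20.07
tcp_pos: [0.4356, -0.0364, 0.4014]
orientation: [-0.001, 0.682, 0.731, -0.001]
wrist_force: [0.3, 1.6, -3.2]
finger_gap: 0.0233
```

Request:
send_rows(series=[-2,-0.8,0,0,0,0,0,-5,-1.9,0,0,0,0,0,-9,-3.4,0,0,0,0,0,-13,-4.9,0,0,0,0,0,-17,-6.4,0,0,0,0,0,-21,-7.9,0,0,0,0,0,-25,-9.5,0,0,0,0.8,0,-28,-10.6,0,0,0,1.7,0,-29.9,-11.3,0,0,0,1.7,0,-29.9,-11.3,0,0,0,1.7,0])

```text
clock: 20.9
tcp_pos: [0.3438, -0.3438, 0.4007]
orientation: [-0.001, 0.693, 0.721, -0.0]
wrist_force: [0.6, 0.4, -2.9]
finger_gap: 0.0235
```

Request:
send_rows(series=[0,0,0,0,0,0,0,0,0,0,0,0,0,0,0,0,0,0,0,0,0])

```text
clock: 21.15
tcp_pos: [0.3451, -0.3388, 0.4029]
orientation: [-0.0, 0.691, 0.723, 0.0]
wrist_force: [-0.5, 0.3, -2.6]
finger_gap: 0.0232
```

```bash
python3 - <<'E'
from h import *
s=get_state();print(s["tcp_pos"],s["orientation"])
w=camera_info("wrist");im=read_camera("wrist");cv2.imwrite("pics/w9.png",im)
import pickle;pickle.dump(w,open("w9.pkl","wb"))
print(proj(w,place(np.array([[-.026,.027,.175],[-.026,.009,.175],[-.026,-.009,.175],[-.026,-.027,.175],[.031,0,.175]]),.4331,-.3367,np.radians(2.5))).round(1).tolist())
cv2.imwrite("pics/w9b.png",cv2.resize(im[60:240,180:405],(750,600),interpolation=cv2.INTER_CUBIC))
E
```

```text
[ 0.34513619 -0.33876539  0.40291555] [-3.38597372e-04  6.91049720e-01  7.22807145e-01  3.75675071e-05]
[[300.2, 149.6], [299.6, 162.7], [299.0, 175.5], [298.5, 188.0], [340.3, 169.2]]
```

View pics/w9b.png

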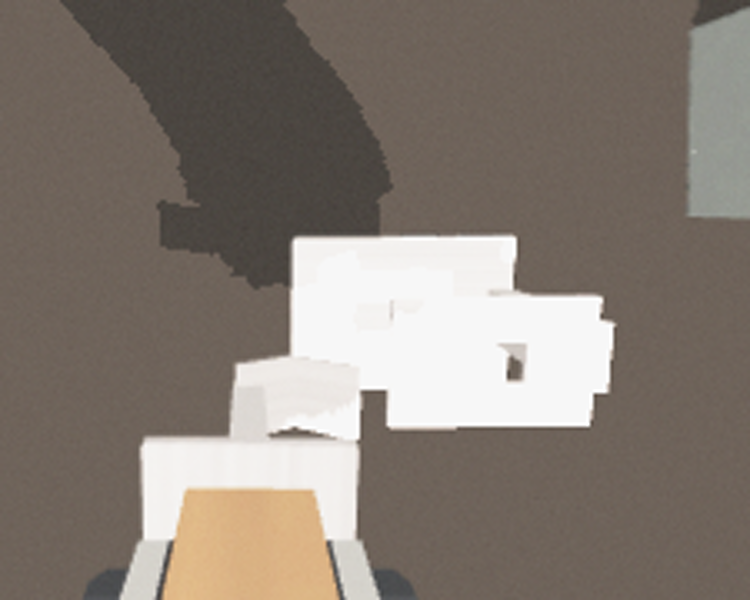

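The fork is where expected: prong tips (390,298–430), slot end (520,362). Lowering and sliding in level.

Request:
send_rows(series=[-0.17,-0.2,3,0,0,0,0,-0.17,-0.2,6,0,0,0,0,-0.17,-0.2,9,0,0,0,0,-0.17,-0.2,12,0,0,0,0,-0.17,-0.2,15,0,0,0,0,-0.17,-0.2,18,0,0,0,0,-0.17,-0.2,19.8,0,0,0,0,-0.17,-0.2,19.8,0,0,0,0,-0.17,-0.2,19.8,0,0,0,0,-0.17,-0.2,19.8,0,0,0,0])

```text
clock: 22.03
tcp_pos: [0.3435, -0.342, 0.2067]
orientation: [0.001, 0.691, 0.723, -0.0]
wrist_force: [0.2, -0.6, -2.2]
finger_gap: 0.0231
```

```bash
python3 - <<'E'
from h import *
s=get_state();print(s["tcp_pos"],s["orientation"],s["wrist_force"])
E
```

```text
[ 0.3435353  -0.34201485  0.20669917] [ 1.05224456e-03  6.91229301e-01  7.22634628e-01 -3.74676498e-04] [ 0.15435328 -0.55706162 -2.21667703]
```

Request:
send_rows(series=[0.1,1,0,0,0,0,0,0.1,2,0,0,0,0,0,0.1,3,0,0,0,0,0,0.1,4.2,0,0,0,0,0,0.1,5.4,0,0,0,0,0,0.1,6.6,0,0,0,0,0,0.1,7.8,0,0,0,0,0,0.1,8.7,0,0,0,0,0,0.1,8.9,0,0,0,0,0,0.1,8.9,0,0,0,0,0])

```text
clock: 22.87
tcp_pos: [0.4322, -0.3368, 0.2046]
orientation: [-0.0, 0.691, 0.723, -0.0]
wrist_force: [-0.6, 0.9, -3.3]
finger_gap: 0.0234
```

Request:
send_rows(series=[0,0,0.3,0,0,0,0,0,0,0.5,0,0,0,0,0,0,0.7,0,0,0,0,0,0,0.8,0,0,0,0,0,0,0.8,0,0,0,0])

```text
clock: 23.28
tcp_pos: [0.4309, -0.3369, 0.1967]
orientation: [-0.001, 0.692, 0.722, -0.0]
wrist_force: [0.2, 1.1, -2.2]
finger_gap: 0.0233
```

Request:
send_rows(series=[0,0,0.1,0,0,0,0,0,0,0.15,0,0,0,0,0,0,0.15,0,0,0,0,0,0,0.15,0,0,0,0])

```text
clock: 23.62
tcp_pos: [0.4313, -0.3371, 0.1961]
orientation: [0.0, 0.692, 0.722, -0.0]
wrist_force: [-2.7, 1.4, 4.0]
finger_gap: 0.0238
```

Request:
send_rows(series=[0,0,0,0,0,0,0.4,0,0,0,0,0,0,0.5,0,0,0,0,0,0,0.8,0,0,0,0,0,0,1,0,0,0,0,0,0,1,0,0,0,0,0,0,1])

```text
clock: 24.12
tcp_pos: [0.4316, -0.337, 0.1954]
orientation: [-0.0, 0.692, 0.722, -0.0]
wrist_force: [0.8, -0.3, -0.4]
finger_gap: 0.0853
```

Request:
send_rows(series=[0,0,-1,0,0,0,1,0,0,-3,0,0,0,1,0,0,-6,0,0,0,1,0,0,-9,0,0,0,1,0,0,-11,0,0,0,1,-3,0,-13,0,0,0,1,-6,0,-15,0,0,0,1,-6,0,-15,0,0,0,1,-6,0,-15,0,0,0,1])

```text
clock: 24.87
tcp_pos: [0.4344, -0.3986, 0.3466]
orientation: [0.001, 0.692, 0.722, -0.0]
wrist_force: [-0.7, 0.1, -0.4]
finger_gap: 0.0852
```

```bash
cp look.py look2.py; python3 - <<'E'
from h import *
s=get_state();print(s["tcp_pos"],s["orientation"],s["wrist_force"])
w=camera_info("wrist");im=read_camera("wrist");a=read_camera("scene");t=read_camera("top")
for n,i in(("w",im),("s",a),("t",t)):cv2.imwrite(f"pics/{n}10.png",i)
W=np.zeros((600,800,3),np.uint8)
W[:384,:512]=im;W[:330,512:]=cv2.resize(a[165:275,80:176],(288,330))
W[384:,:288]=cv2.resize(t,(288,216));W[384:,288:800]=cv2.resize(a[90:205,210:470],(512,216))
cv2.imwrite("pics/w10b.png",W)
E
```

```text
[ 0.43443511 -0.39859311  0.34659165] [ 1.03544665e-03  6.92312061e-01  7.21597449e-01 -2.45999288e-04] [-0.72030728  0.05626526 -0.40205128]
```

View pics/w10b.png

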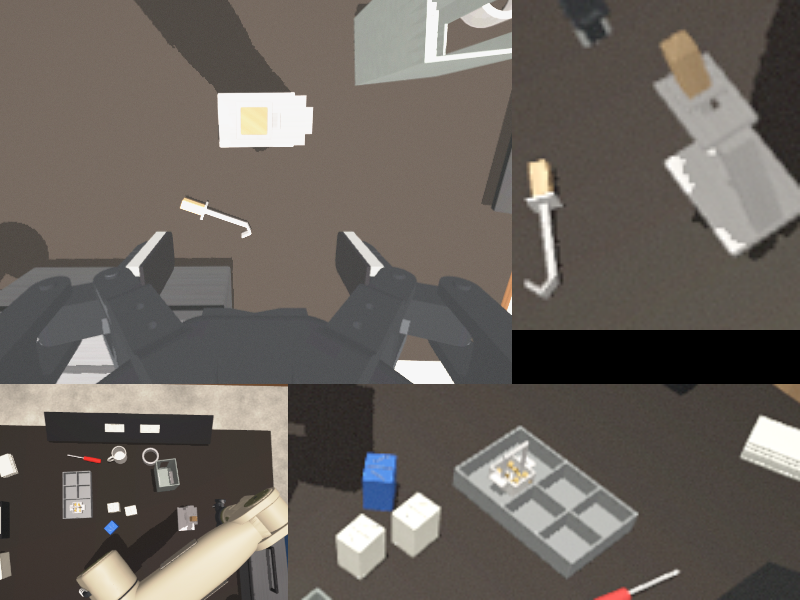

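The rod hangs in its fork (grip at (254,121)), the basket sits upright in the bay, and both cartons are still standing. Next is one wrist look over the cartons and tote.

Request:
send_rows(series=[4,1,-3,0,0,0,1,8,2,-5,0,0,0,1,12,3,-5,0,0,0,1,16,4,-5,0,0,0,1,20,5,-5,0,0,0,1,24,5.5,-5,0,0,0,1,28,6.5,-5,0,0,0,1,32,7.5,-5,0,0,0,1,36,8.5,-5,0,0,0,1,40,9.5,-5,0,0,0,1])

```text
clock: 25.85
tcp_pos: [0.5089, 0.0023, 0.3951]
orientation: [-0.001, 0.691, 0.723, -0.0]
wrist_force: [1.1, -0.8, -0.7]
finger_gap: 0.0853
```

Request:
send_rows(series=[4,1,0,0,0,0,1,5.5,1,0,0,0,0,1,5.5,1,0,0,0,0,1,5.5,1,0,0,0,0,1,5.5,1,0,0,0,0,1])

```text
clock: 26.27
tcp_pos: [0.5171, 0.0547, 0.3951]
orientation: [-0.0, 0.691, 0.722, -0.001]
wrist_force: [0.4, -0.5, -0.6]
finger_gap: 0.0852
```

```bash
cat > cart.py <<'E'
from h import *
import pickle,sys
tag=sys.argv[1]
s=get_state();print(s["tcp_pos"].round(4),s["orientation"].round(4))
w=camera_info("wrist");im=read_camera("wrist");cv2.imwrite(f"pics/w{tag}.png",im);pickle.dump(w,open(f"w{tag}.pkl","wb"))
sc=camera_info("scene");a=read_camera("scene");cv2.imwrite(f"pics/s{tag}.png",a)
def sil(n,l,k=3):
    for _ in range(k):
        S=silhouettes(n,l)
        if S: return S
    return []
T=sil("wrist","tote")
if T:
    r=fit([(w,T[0]["pixels"])],TOTE,[.556,.285,.0687],starts=1,step=(.006,.006,.05));print("tote wrist",T[0]["p"],r.x.round(4),r.fun)
    print(T[0]["box"])
def white(im,g0):
    g=im.astype(int);m=(g.min(2)>g0)&((g.max(2)-g.min(2))<60)
    n,l,st,_=cv2.connectedComponentsWithStats(m.astype(np.uint8));return [l==i for i in range(1,n) if st[i,4]>200]
sw=white(a,85);ww=white(im,100)
for c0 in eval(sys.argv[2]):
    def near(ms,c):
        p=proj(c,[[*c0,.05]])[0];return min(ms,key=lambda m:np.linalg.norm(np.argwhere(m).mean(0)[::-1]-p))
    A,B=near(sw,sc),near(ww,w)
    for ob in([(w,B)],[(sc,A)],[(sc,A),(w,B)]):
        r=fit(ob,CARTON,[*c0,.2],starts=2);print(c0,r.x[:2].round(4),round(np.degrees(r.x[2])%180,1),round(r.fun,3))
E
python3 cart.py 11 "[(.487,.072),(.472,-.023)]"; python3 -c "
import cv2;i=cv2.imread('pics/w11.png');cv2.imwrite('pics/w11b.png',cv2.resize(i,(768,576)))"
```

```text
[0.5171 0.0547 0.3951] [-4.000e-04  6.914e-01  7.224e-01 -6.000e-04]
tote wrist 0.76 [0.5565 0.2814 0.071 ] 0.13684462184860358
[204.0, 0.0, 163.9, 78.7]
(0.487, 0.072) [0.4864 0.0691] 9.2 0.065
(0.487, 0.072) [0.488  0.0703] 11.0 0.045
(0.487, 0.072) [0.487 0.07 ] 9.7 0.064
(0.472, -0.023) [ 0.4717 -0.0263] 11.2 0.064
(0.472, -0.023) [ 0.4736 -0.0246] 13.1 0.041
(0.472, -0.023) [ 0.4722 -0.0249] 11.9 0.063
```

View pics/w11b.png

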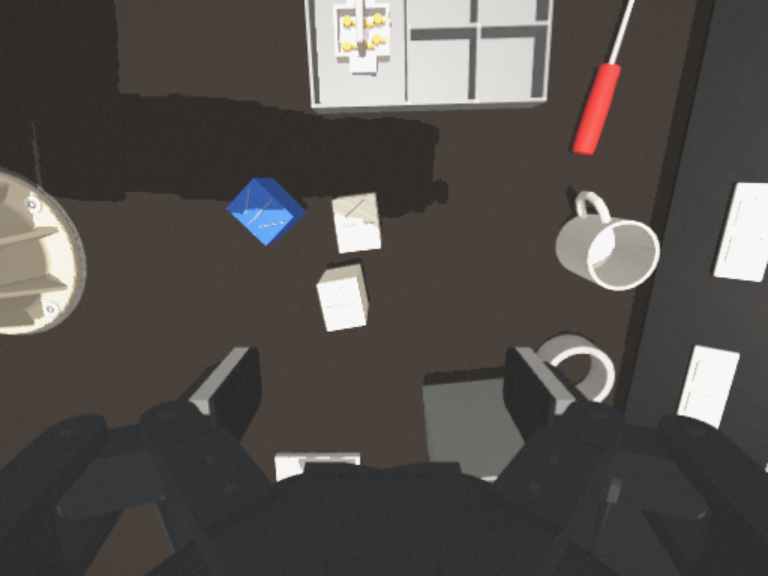

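The wrist view shows cartons A (357,222) and B (343,297) upright, with blue at (265,210) close to A's -x side, so I'll use a reduced opening. Tote cells are free; basket at (362,40). Picking A first.

Request:
send_rows(series=[1.66,-2.83,4,0,0,-6,0.76,1.66,-2.83,8,0,0,-7.5,0.76,1.66,-2.83,12,0,0,-7.5,0.76,1.66,-2.83,16,0,0,-7.5,0.76,1.66,-2.83,20,0,0,-7.5,0.76,1.66,-2.83,24,0,0,-7.5,0.76,1.66,-2.83,27,0,0,-7.5,0.76,1.66,-2.83,27,0,0,-7.5,0.76,1.66,-2.83,27,0,0,-7.5,0.76])

```text
clock: 27.17
tcp_pos: [0.4874, 0.0691, 0.1246]
orientation: [-0.002, 0.644, 0.765, -0.001]
wrist_force: [0.5, -1.1, 0.9]
finger_gap: 0.065
```

```bash
python3 cart.py 12 "[(.487,.072)]"; python3 - <<'E'
from h import *
import pickle
w=pickle.load(open("w11.pkl","rb"))
for u,v in((547,103),(313,107),(475,27)): print(ray(w,(u/1.5,v/1.5),.045).round(4))
print(place(np.array([[.132,-.078,.045],[-.132,-.078,.045],[.054,0,.045]]),.5562,.2851,.0687).round(4))
E
```

```text
[0.4874 0.0691 0.1246] [-0.0017  0.6436  0.7653 -0.0014]
tote wrist 0.71 [0.5564 0.2821 0.0706] 0.007466412531864419
[207.7, 0.0, 304.3, 76.0]
(0.487, 0.072) [0.4871 0.0685] 9.8 0.394
(0.487, 0.072) [0.4879 0.0704] 11.0 0.068
(0.487, 0.072) [0.4876 0.0696] 10.9 0.239
[0.6956 0.2103 0.045 ]
[0.4327 0.1944 0.045 ]
[0.6069 0.2821 0.045 ]
[[0.6932 0.2163 0.045 ]
 [0.4299 0.1982 0.045 ]
 [0.6101 0.2888 0.045 ]]
```

Request:
send_rows(series=[0,0,3,0,0,0,0.76,0,0,5.5,0,0,0,0.76,0,0,7.2,0,0,0,0.76,0,0,7.6,0,0,0,0.76,0,0,7.6,0,0,0,0.76], newtons=40)

```text
clock: 27.73
tcp_pos: [0.4894, 0.07, 0.0502]
orientation: [0.0, 0.643, 0.766, 0.0]
wrist_force: [-0.2, 0.3, -0.5]
finger_gap: 0.0648
```

Request:
send_rows(series=[0,0,0,0,0,0,0.6,0,0,0,0,0,0,0.5,0,0,0,0,0,0,0.4,0,0,0,0,0,0,0.4,0,0,0,0,0,0,0.4,0,0,0,0,0,0,0.4], newtons=40)

```text
clock: 28.23
tcp_pos: [0.4902, 0.0699, 0.0516]
orientation: [0.001, 0.643, 0.766, 0.001]
wrist_force: [-1.7, -0.3, 7.0]
finger_gap: 0.0482
```

Request:
send_rows(series=[0,0,-2,0,0,0,0.4,0,0,-5,0,0,0,0.4,0,0,-8,0,0,0,0.4,0,0,-11,0,0,0,0.4,0,0,-12,0,0,0,0.4,0,0,-12,0,0,0,0.4,0,0,-12,0,0,0,0.4])

```text
clock: 28.82
tcp_pos: [0.4892, 0.0701, 0.1696]
orientation: [0.0, 0.643, 0.766, 0.0]
wrist_force: [0.3, -0.6, -2.4]
finger_gap: 0.0481
```

Request:
send_rows(series=[2,1,-2,0,0,1,0.4,5,2.6,-2,0,0,2,0.4,9,4.7,-2,0,0,4,0.4,13,6.8,-2,0,0,6,0.4,17,8.9,-2,0,0,6,0.4,20.5,10.8,-2,0,0,6,0.4,23.37,12.28,-2,0,0,6,0.4,23.37,12.28,-2,0,0,6,0.4,23.37,12.28,-2,0,0,6,0.4,23.37,12.28,-2,0,0,6,0.4])

```text
clock: 29.65
tcp_pos: [0.5679, 0.321, 0.1865]
orientation: [-0.001, 0.682, 0.731, -0.003]
wrist_force: [-0.6, -0.5, -0.8]
finger_gap: 0.048
```

Request:
send_rows(series=[0,0,2,0,0,0,0.4,0,0,4,0,0,0,0.4,0,0,6,0,0,0,0.4,0,0,7.2,0,0,0,0.4,0,0,7.2,0,0,0,0.4,0,0,7.2,0,0,0,0.4])

```text
clock: 30.15
tcp_pos: [0.5682, 0.3196, 0.1166]
orientation: [-0.001, 0.683, 0.731, -0.001]
wrist_force: [0.4, 0.2, -0.9]
finger_gap: 0.0476
```

```bash
python3 - <<'E'
from h import *
import pickle
s=get_state();print(s["tcp_pos"],s["orientation"],s["wrist_force"])
w=camera_info("wrist");im=read_camera("wrist");a=read_camera("scene");cv2.imwrite("pics/w13.png",im);cv2.imwrite("pics/s13.png",a)
W=np.zeros((600,800,3),np.uint8)
W[:600,:500]=cv2.resize(im[60:300,150:350],(500,600));W[:360,500:]=cv2.resize(a[100:220,290:390],(300,360))
for k in range(1): 
    for P in place(np.array([[-.02,.002,.045],[-.02,.074,.045],[.052,.074,.045],[.052,.002,.045]]),.5563,.2825,.07):
        u=proj(w,[P])[0];cv2.drawMarker(W,(int((u[0]-150)*2.5),int((u[1]-60)*2.5)),(0,0,255),0,12)
cv2.imwrite("pics/w13b.png",W)
E
```

```text
[0.56822102 0.31960883 0.11663689] [-6.59322387e-04  6.82803515e-01  7.30600268e-01 -1.47413686e-03] [ 0.37734436  0.15136211 -0.93084659]
```

View pics/w13b.png

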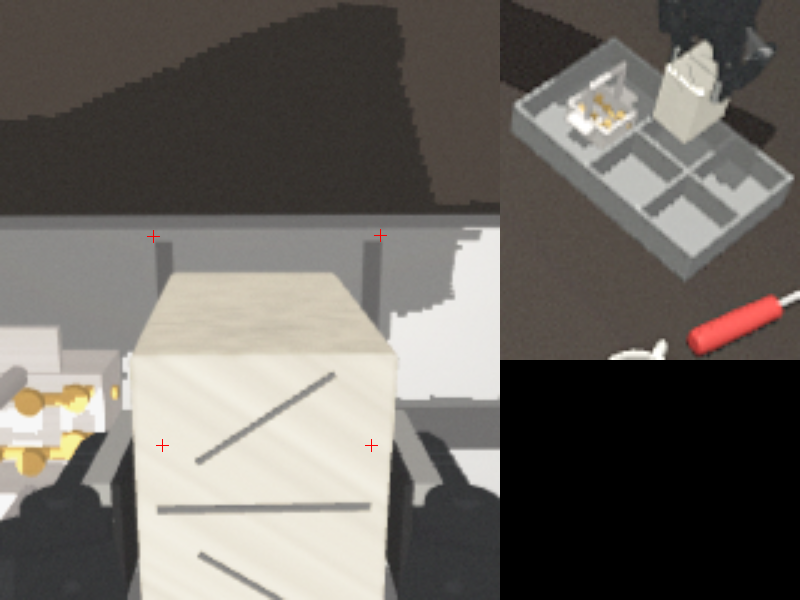

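The carton is above its cell: observed cell walls at x 155/380 (predicted 153/380) and far edge at 228 (predicted 236), so I shift 3.5 mm in +y before lowering.

Request:
send_rows(series=[0.2,0.1,0,0,0,0,0.4,0.35,0.1,0,0,0,0,0.4,0.35,0.1,1.5,0,0,0,0.4,0.35,0.1,3,0,0,0,0.4,0.35,0.1,4.2,0,0,0,0.4,0.35,0.1,5,0,0,0,0.4,0.35,0.1,5.5,0,0,0,0.4,0.35,0.1,5.8,0,0,0,0.4,0.35,0.1,6,0,0,0,0.4,0.35,0.1,6,0,0,0,0.4])

```text
clock: 31.08
tcp_pos: [0.5702, 0.3252, 0.0576]
orientation: [-0.0, 0.682, 0.731, -0.0]
wrist_force: [-0.8, -0.8, -1.8]
finger_gap: 0.0475
```

Request:
send_rows(series=[0,0,0.1,0,0,0,0.4,0,0,0.15,0,0,0,0.4,0,0,0.15,0,0,0,0.4,0,0,0.15,0,0,0,0.6,0,0,0.15,0,0,0,0.7,0,0,0.15,0,0,0,0.72,0,0,0.15,0,0,0,0.72,0,0,0.15,0,0,0,0.72])

```text
clock: 31.75
tcp_pos: [0.5701, 0.3251, 0.0561]
orientation: [-0.0, 0.682, 0.731, -0.0]
wrist_force: [-0.3, 0.5, -0.2]
finger_gap: 0.0615
```

Request:
send_rows(series=[0,0,-2,0,0,0,0.72,0,0,-5,0,0,0,0.72,0,0,-9,0,0,0,0.72,0,0,-13,0,0,0,0.72,0,0,-17,0,0,0,0.72,0,0,-20,0,0,0,0.72,-4,-1,-20,0,0,0,0.76,-8,-2,-20,0,0,0,0.76,-12,-3,-20,0,0,0,0.76,-16,-4,-20,0,0,0,0.76])

```text
clock: 32.58
tcp_pos: [0.5408, 0.1615, 0.2562]
orientation: [0.0, 0.682, 0.732, 0.0]
wrist_force: [0.9, -0.3, -0.5]
finger_gap: 0.065
```

Request:
send_rows(series=[-4,-1,0,0,0,0,0.76,-8,-2,0,0,0,0,0.76,-12,-3,0,0,0,0,0.76,-16,-4,0,0,0,0,0.76,-16,-4,0,0,0,0,0.76,-16,-4,0,0,0,0,0.76,-16,-4,0,0,0,0,0.76])

```text
clock: 33.17
tcp_pos: [0.5125, 0.0001, 0.2561]
orientation: [-0.0, 0.683, 0.731, 0.0]
wrist_force: [-0.5, -0.1, 0.3]
finger_gap: 0.0653
```

```bash
python3 cart.py 14 "[(.570,.324),(.472,-.025)]"
```

```text
[5.125e-01 1.000e-04 2.561e-01] [-1.000e-04  6.826e-01  7.308e-01  1.000e-04]
tote wrist 0.72 [0.5565 0.2827 0.0698] 0.02538236652636161
[195.9, 0.0, 225.0, 14.2]
(0.57, 0.324) [0.57  0.324] 11.5 1.0
(0.57, 0.324) [0.6513 0.2508] 158.1 0.826
(0.57, 0.324) [0.6476 0.2277] 80.0 0.782
(0.472, -0.025) [ 0.4714 -0.0258] 12.4 0.029
(0.472, -0.025) [ 0.4733 -0.0244] 12.8 0.041
(0.472, -0.025) [ 0.4718 -0.0253] 12.2 0.047
```

Request:
send_rows(series=[-2.26,-4.2,2,0,0,-6,0.85,-2.26,-4.2,4,0,0,-8.4,0.85,-2.26,-4.2,7,0,0,-8.4,0.85,-2.26,-4.2,11,0,0,-8.4,0.85,-2.26,-4.2,14,0,0,-8.4,0.85,-2.26,-4.2,17,0,0,-8.4,0.85,-2.26,-4.2,19.5,0,0,-8.4,0.85,-2.26,-4.2,20.5,0,0,-8.4,0.85,-2.26,-4.2,20.5,0,0,-8.4,0.85,-2.26,-4.2,20.5,0,0,-8.4,0.85])

```text
clock: 34.15
tcp_pos: [0.4718, -0.024, 0.0506]
orientation: [-0.001, 0.626, 0.78, -0.0]
wrist_force: [0.6, -0.1, 1.0]
finger_gap: 0.0725
```

Request:
send_rows(series=[0,0,0,0,0,0,0.6,0,0,0,0,0,0,0.5,0,0,0,0,0,0,0.4,0,0,0,0,0,0,0.4,0,0,0,0,0,0,0.4,0,0,0,0,0,0,0.4,0,0,0,0,0,0,0.4], newtons=40)

```text
clock: 34.73
tcp_pos: [0.4731, -0.0252, 0.0524]
orientation: [0.001, 0.627, 0.779, 0.001]
wrist_force: [0.5, 1.3, 5.9]
finger_gap: 0.0475
```

Request:
send_rows(series=[0,0,-2,0,0,0,0.4,0,0,-5,0,0,0,0.4,0,0,-8,0,0,0,0.4,0,0,-11,0,0,0,0.4,0,0,-14,0,0,0,0.4,0,0,-14,0,0,0,0.4,0,0,-14,0,0,0,0.4])

```text
clock: 35.32
tcp_pos: [0.4736, -0.0256, 0.193]
orientation: [0.002, 0.627, 0.779, 0.001]
wrist_force: [0.2, -0.1, -2.7]
finger_gap: 0.0475
```

Request:
send_rows(series=[2,2,0,0,0,1,0.4,4.5,4.5,0,0,0,2,0.4,7,7,0,0,0,4,0.4,10,10,0,0,0,6,0.4,13,13,0,0,0,8.4,0.4,16,16,0,0,0,8.4,0.4,19,19,0,0,0,8.4,0.4,22,22,0,0,0,8.4,0.4,23.4,23.3,0,0,0,8.4,0.4,23.4,23.3,0,0,0,8.4,0.4])

```text
clock: 36.15
tcp_pos: [0.6502, 0.2576, 0.1868]
orientation: [-0.001, 0.681, 0.733, -0.001]
wrist_force: [0.1, -0.8, -1.4]
finger_gap: 0.0475
```

Request:
send_rows(series=[0,0,2,0,0,0,0.4,0,0,4,0,0,0,0.4,0,0,6,0,0,0,0.4,0,0,7.5,0,0,0,0.4,0,0,7.5,0,0,0,0.4,0,0,7.5,0,0,0,0.4])

```text
clock: 36.65
tcp_pos: [0.6476, 0.2522, 0.1136]
orientation: [-0.001, 0.682, 0.731, -0.002]
wrist_force: [0.4, 0.7, -1.0]
finger_gap: 0.0479
```

```bash
python3 - <<'E'
from h import *
s=get_state();print(s["tcp_pos"],s["orientation"],s["wrist_force"])
w=camera_info("wrist");im=read_camera("wrist");cv2.imwrite("pics/w15.png",im)
E
```

```text
[0.64760884 0.25219035 0.11356983] [-0.00141416  0.68237887  0.73099353 -0.00235448] [ 0.43799624  0.65713868 -0.98666145]
```

Request:
send_rows(series=[-0.1,0.2,0,0,0,0,0.4,-0.1,0.2,0,0,0,0,0.4,-0.1,0.2,1,0,0,0,0.4,-0.1,0.2,1,0,0,0,0.4,-0.1,0.2,1,0,0,0,0.4])

```text
clock: 37.12
tcp_pos: [0.651, 0.2523, 0.1051]
orientation: [-0.001, 0.682, 0.731, -0.001]
wrist_force: [0.5, -0.4, -1.0]
finger_gap: 0.0474
```

```bash
python3 - <<'E'
from h import *
s=get_state();print(s["tcp_pos"],s["orientation"],s["wrist_force"])
w=camera_info("wrist");im=read_camera("wrist")
# measure far wall/divider edges near the cell: predicted inner-top corners and local gradient along tote y / x
g=cv2.cvtColor(im,cv2.COLOR_BGR2GRAY).astype(float)
for nm,pts in (("yline x=.115",[(.122,y) for y in np.arange(-.01,.012,.001)]),("xline y=-.01 right",[(x,-.008) for x in np.arange(.118,.14,.001)]),("left",[(x,-.008) for x in np.arange(.044,.066,.001)])):
    P=place(np.array([[a,b,.045] for a,b in pts]),.5563,.2845,.07);u=proj(w,P)
    print(nm,[(round(float(p[0 if 'x=' not in nm else 1]),3),int(g[int(round(v[1])),int(round(v[0]))])) for p,v in zip(pts,u) if 0<=v[0]<511 and 0<=v[1]<383])
E
```

```text
[0.65095924 0.25228391 0.1051391 ] [-5.23067314e-04  6.82146617e-01  7.31214829e-01 -7.70808979e-04] [ 0.45485274 -0.41639635 -1.01284636]
yline x=.115 [(-0.01, 127), (-0.009, 124), (-0.008, 125), (-0.007, 130), (-0.006, 131), (-0.005, 134), (-0.004, 134), (-0.003, 134), (-0.002, 135), (-0.001, 108), (-0.0, 108), (0.001, 109), (0.002, 109), (0.003, 109), (0.004, 117), (0.005, 117), (0.006, 118), (0.007, 116), (0.008, 124), (0.009, 124), (0.01, 124), (0.011, 126)]
xline y=-.01 right [(0.118, 135), (0.119, 137), (0.12, 136), (0.121, 134), (0.122, 125), (0.123, 98), (0.124, 101), (0.125, 98), (0.126, 99), (0.127, 103), (0.128, 119), (0.129, 134), (0.13, 134), (0.131, 135), (0.132, 50), (0.133, 49), (0.134, 50), (0.135, 49), (0.136, 52), (0.137, 49), (0.138, 48), (0.139, 50), (0.14, 48)]
left [(0.044, 134), (0.045, 134), (0.046, 134), (0.047, 135), (0.048, 133), (0.049, 135), (0.05, 134), (0.051, 134), (0.052, 135), (0.053, 133), (0.054, 136), (0.055, 134), (0.056, 117), (0.057, 99), (0.058, 100), (0.059, 100), (0.06, 99), (0.061, 102), (0.062, 118), (0.063, 135), (0.064, 133), (0.065, 135), (0.066, 136)]
```

Edges show the tote at y ≈ 0.281 (I misread the far-wall edge earlier, so carton A sits about 4–5 mm off centre but inside its cell). Correcting B by -2.8 mm and lowering.

Request:
send_rows(series=[-0.28,0,0,0,0,0,0.4,-0.28,0,0,0,0,0,0.4,-0.28,0,1.5,0,0,0,0.4,-0.28,0,2.8,0,0,0,0.4,-0.28,0,3.8,0,0,0,0.4,-0.28,0,4.3,0,0,0,0.4,-0.28,0,4.6,0,0,0,0.4,-0.28,0,4.7,0,0,0,0.4,-0.28,0,4.7,0,0,0,0.4])

```text
clock: 37.92
tcp_pos: [0.6519, 0.2497, 0.059]
orientation: [-0.0, 0.682, 0.731, -0.0]
wrist_force: [0.3, -0.1, -1.7]
finger_gap: 0.0474
```

Request:
send_rows(series=[0,0,0.1,0,0,0,0.4,0,0,0.2,0,0,0,0.4,0,0,0.25,0,0,0,0.4,0,0,0.25,0,0,0,0.4])

```text
clock: 38.25
tcp_pos: [0.6522, 0.2499, 0.0575]
orientation: [0.0, 0.682, 0.731, 0.001]
wrist_force: [-1.3, 0.7, 3.5]
finger_gap: 0.047
```

Request:
send_rows(series=[0,0,0,0,0,0,0.6,0,0,0,0,0,0,0.72,0,0,0,0,0,0,0.72,0,0,0,0,0,0,0.72,0,0,0,0,0,0,0.72])

```text
clock: 38.67
tcp_pos: [0.6517, 0.2496, 0.0562]
orientation: [-0.0, 0.682, 0.731, -0.0]
wrist_force: [-0.0, -0.1, 0.3]
finger_gap: 0.0614
```

Request:
send_rows(series=[0,0,-2,0,0,0,0.72,0,0,-5,0,0,0,0.72,0,0,-9,0,0,0,0.72,0,0,-13,0,0,0,0.72,0,0,-17,0,0,0,0.72,-4,-4,-20,0,0,0,0.72,-8,-4,-20,0,0,0,0.72,-12,-4,-20,0,0,0,0.72,-12,-4,-20,0,0,0,0.72,-12,-4,-20,0,0,0,0.72])

```text
clock: 39.5
tcp_pos: [0.6205, 0.1238, 0.2572]
orientation: [0.0, 0.684, 0.73, -0.0]
wrist_force: [0.7, 0.4, 0.2]
finger_gap: 0.0616
```

```bash
python3 - <<'E'
from h import *
import pickle
s=get_state();print(s["tcp_pos"],s["orientation"],s["wrist_force"])
w=camera_info("wrist");im=read_camera("wrist");a=read_camera("scene");t=read_camera("top")
for n,i in(("w",im),("s",a),("t",t)):cv2.imwrite(f"pics/{n}16.png",i)
pickle.dump(w,open("w16.pkl","wb"))
for n,l in(("scene","carton3_mid"),("wrist","carton3_mid"),("scene","rod_handle")):
    print(n,l,[(round(x["p"],2),x["box"]) for x in silhouettes(n,l)])
W=np.zeros((600,800,3),np.uint8)
W[:384,:512]=im;W[:288,512:]=cv2.resize(t[140:250,90:200],(288,288));W[288:600,512:]=cv2.resize(a[165:269,80:176],(288,312))
W[384:600,:512]=cv2.resize(a[85:207,220:509],(512,216))
cv2.imwrite("pics/w16b.png",W)
E
```

```text
[0.62049767 0.12376213 0.25716844] [ 4.79335514e-04  6.83840151e-01  7.29631700e-01 -2.14806347e-05] [0.66741096 0.39371804 0.22042013]
scene carton3_mid [(0.68, [248.6, 128.9, 15.9, 27.3]), (0.56, [345.2, 128.0, 21.3, 23.9])]
wrist carton3_mid [(0.61, [27.6, 159.3, 90.2, 69.2]), (0.59, [191.5, 0.0, 52.4, 33.4])]
scene rod_handle [(0.91, [129.2, 176.8, 22.9, 22.2]), (0.71, [83.3, 219.1, 13.3, 44.5]), (0.41, [313.1, 124.2, 19.3, 25.1])]
```

View pics/w16b.png

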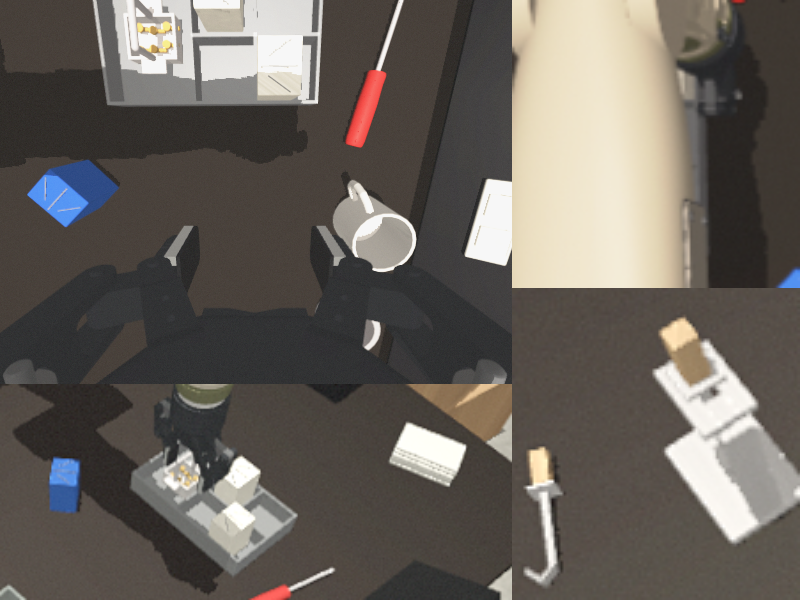

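The final view shows cartons upright in diagonal cells (scene crop (240,480) and (233,525)), the basket upright in the bay, and the rod in its stand. The blue look-alike, mug and driver are untouched, and the robot is clear. Handing in.

```bash
python3 -c "
from workcell import *
print(hand_in(),get_state()['clock'])"
```

```text
the job is handed in; nothing more can be done
the job is handed in; nothing more can be done
```

I packed the kit and handed the job in at about 40 s of the 210 s allowed; no verdict was reported.

- **Basket:** I lifted it out of the bin on the larger rod's hook and set it down upright in the tote's large bay. It was handled only with the rod and did not drop.
- **Rod:** It hangs back in its stand.
- **Cartons:** Only two white outlet cartons were present. Both stand upright in the tote, in diagonally opposite small cells.
- **Left alone:** I did not touch the blue look-alike, the smaller rod, tape, screwdriver or mug.

**Last checks:** The final pictures show the basket and both cartons upright in the tote, the rod in the fork and the gripper clear. The tape was largely hidden in them.

**What disagreed:** My estimates of the tote's position differed by up to 4 mm in y. I used a wrong one for the first carton, so it sits about 4–5 mm off the centre of its cell. It touched down at floor height. I corrected this before placing the second carton.

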